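# Isolate a light box and hold it against the sprung fence

### The job

The battery light box lying face down on the bench is about to get its hanging bracket screwed on: first make it dead by pulling its isolating plug straight up out of the socket without lifting the box, and leave the plug lying in the shallow parts tray. Then slide the box, flat on the bench, square up against the sprung fence so that its whole long edge bears on it, and press steadily with about 10 newtons, which is when the fence has gone back 8 mm and its pointer has come to the middle mark. Finish while you are still pressing like that and do not let go, because a colleague will drive the screws while you hold; leave the other things on the bench where they are.

Things in the scene. Friction and masses are not known exactly. Their poses are not given: they have to be found in the camera images.
- lightbox: white box face down, 110 (its x) x 180 (y) x 40 high, grey back on top; 0.7 to 1 kg, on slick pads: sliding it takes 1 to 4 N. Origin under its centre on the bench, z up. The +x long side goes on the fence (starts 30 mm or more off); push on its -x side, a flat upright wall. On its back a black open-topped socket housing 28 x 32 x 24 high, centred at x 0, y +20, top 64 above the bench
- socket_mouth (a point): the socket's mouth: centre of the top of the socket housing on the light box, 64 above the bench; the plug comes out along the box's +z
- plug: isolating plug, 58 long, 40 g: brass shank 12 x 10 x 22, black flange 24 x 28 x 4, on top a grip 12 (its x) x 28 (y) x 32 high, to be pinched across x. Origin at the shank's bottom, z to the grip. Starts home in the socket, axes along the box's, origin 42 above the bench, grip 68 to 100. A sprung catch gives way at 1.5 to 5 N of pull in the first 5 mm; the shank is clear after 22 mm. The box weighs 7 N or more and is not to be lifted
- plug_mid (a point): point on the plug's axis 30 mm above the bottom of its shank (about the middle of the plug)
- tray: shallow open parts tray of grey plastic, fixed to the bench, 140 (its x) x 120 (its y) x 28 high, walls and floor 4 to 5 thick, empty; origin under its centre. It stands to the left or to the right of the box
- jig: base of the sprung fence, fixed to the bench, with the fence bar. Origin on the bench under the middle of the fence's face at rest; +x points away from the box, square to the fence (the way to press), y along the fence. Block behind reaches x 125, 36 high. Three black marks on its top show where the pointer's end comes when the fence is 4, 8 and 12 mm back
- fence (a joint): how far the fence bar is pushed back along the jig's +x, m: 0 at rest, 0.018 at its end stop; spring of 1250 N/m without preload, so 0.008 is 10 N
- fence_face (a point): middle of the fence's pressing face, 20 above the bench; moves with the bar, a rubber-faced aluminium bar 280 long (y), 18 thick, from 2 to 38 above the bench
- carton: closed cardboard carton 120 x 100 x 55, origin under its centre (bystander)
- jar: clear screw jar with steel cap, 60 across, 75 high (bystander)
- tape: roll of white tape lying flat, 100 across, 45 high, bore 76 (bystander)
- bracket: the hanging bracket: bare steel angle, 30 x 90 foot 4 thick, 24 high, origin under its centre (bystander)
- driver: screwdriver lying on the bench, about 200 long (bystander)
- cards: stack of white card 150 x 105 x 20 (bystander)
There are look-alikes about, which are no part of the job. What is shaped like the plug but blue or red is not meant. Several things have the shape of the lightbox; the one meant has the colours described above.

How it is judged:
On the way, in this order (a step that is already met when the one before it is completed fails the run):
1. the isolating plug is pulled clear out of its socket (z of plug in the frame of socket_mouth above 0.002 m), for 0.1 s.
2. the plug lies let go in the parts tray (x of plug_mid in the frame of tray between -0.066 and 0.066 m and y of plug_mid in the frame of tray between -0.056 and 0.056 m and z of plug_mid in the frame of tray below 0.045 m and contact force between the fingers and plug below 0.1 N and linear speed of plug below 0.05 m/s), for 0.2 s.
3. the box is pressed square on the fence with 6 to 14 N for 2 s (contact force between lightbox and jig between 6 and 14 N and value of joint fence between 0.0045 and 0.0115 m and angle between the x axis of lightbox and the x axis of jig, either way round below 0.04 rad and y of lightbox in the frame of jig between -0.05 and 0.05 m and angle between lightbox's own z axis and vertical below 0.05 rad and height (world z) of lightbox below 0.006 m and contact force between any of the fingers, the arm and lightbox above 2 N), for 2 s.
At the end, for the whole second after the job is handed in: Plug let go in the tray; light box flat on the bench, square to the fence (0.04 rad), within 50 mm of its middle along it, still, pressed on it by the robot with 6 to 14 N (fence 4.5 to 11.5 mm back) for 2 s and through the last second, the robot still holding (all of step 3 and linear speed of lightbox below 0.01 m/s and x of plug_mid in the frame of tray between -0.066 and 0.066 m and y of plug_mid in the frame of tray between -0.056 and 0.056 m and z of plug_mid in the frame of tray below 0.045 m and contact force between the fingers and plug below 0.1 N); the arm keeps its last pose, push and grip.
It fails at once if a bystander is shifted by more than 40 mm (distance of any of carton, jar, tape, bracket, driver, cards from where it was at the start of the episode above 0.04 m).
It fails at once if the light box is tipped or lifted off the bench (angle between lightbox's own z axis and vertical above 0.25 rad or height (world z) of lightbox above 0.03 m).
It also fails if it takes over 61 s, if anything falls off the work surface, if the arm or the gripper's body presses on something with over 40 N, if the wrist force passes 120 N, or if a joint passes its speed limit or range.

### The arm

A 6-joint arm with a two-finger parallel gripper is mounted at the origin on the work surface. World frame = base frame: x ahead of the robot, y to its left, z up, the work surface at z = 0. Lengths are in m, angles in rad, forces in N, time in s.
With the tool pointing down it reaches from about 0.375 to 0.975 m from the base axis. Payload 3.8 kg.
Tool frame: the origin (TCP) lies midway between the tips of the shut fingers; the grasp point (between the pads) lies 19 mm behind it; z points along the fingers, x is the direction in which the jaws open and shut, and the axes are right-handed (so a half turn about z gives the same grasp; the last joint's range is limited). The gripper opens to 88 mm and grips with 3 to 60 N. Pads are 18 mm wide; open, the fingers measure 123 mm over their backs; the gripper's body (75 mm by 187 mm) begins 45 mm behind the grasp point.
Start: joints at [-1.253, 0.264, 1.604, -0, 1.274, -0.037], TCP at [0.234, -0.633, 0.202] pointing down, gripper open.
Joint ranges: [-2.63, 2.63], [-0.94, 2.18], [0.31, 2.57], [-1.31, 4.45], [0, 2.66], [-2.55, 2.55]. Speed limits (rad/s): [2.57, 2.57, 3.14, 3.14, 3.14, 3.14].

### API

Orientations are given as a unit quaternion [w, x, y, z].
In Python, from bench import arm gives the robot as it stands.
- The arm moves only by the tool drive_tool, never from a script. Its argument "series" is a list of rows, each an object of numbers: "rx", "ry", "rz": the turn, a rotation vector about the tool's x, y, z in rad; "dx", "dy", "dz": the shift along the tool's x, y, z in cm; "grip": the closure, from 0 (fully open) to 1 (shut). A call has 1 to 12 rows; each row is the pose to reach, as a shift and turn from the pose measured when the call began, along the tool's axes at that moment; what a row does not reach only later rows make up. A row lasts 1/10 s, in which the tool goes at most 50 mm and 8.59 degrees, less where a joint would pass 70% of its speed; a pose out of reach is approached as far as the arm can. A call with a gripper value outside its range is refused whole. The fingers move at their own pace and stop on an object; "squeeze" is the grip in N (left out, the last holds). Time passes only in rows, so rows that repeat a pose let the fingers close. It gives the time, the measured TCP pose, the force and the opening at its end, in the units of the state.
- arm.get_state(): the state, without advancing time (a new reading comes with each control period).
- arm.camera(name): name is "scene" or "top"; returns the picture (384x512x3 uint8, red, green, blue); there is no depth.
- arm.get_calibration(name): a dict with "intrinsics" (3x3 intrinsics, pixels), "position" and "orientation" of the camera in the world. Camera axes: x right, y up, looking along -z (the intrinsics and any distortion apply to the point x, -y, -z); pixel columns grow to the right and rows downward; lengths in m; the calibration is good to about 2 mm. A picture is of the moment at which its call begins. get_calibration takes no time and is no camera call.
- arm.finish_job(): hands the job in, once; it reports no verdict.
Trained networks look in the newest picture that a camera, given by its name, has taken for a name from the list of things; names that differ only in an ending like _2 or _b are one class to them, and where a whole thing is asked for, a point or a joint stands for the part that bears it (a point fixed in the world has none). Each returns a list of dicts, best first, with "score" (0 to 1); they miss things now and then, are a little off and sometimes report something else, mostly with a low value. They report only what shows in the picture. A call takes as long as a camera call. They do not tell look-alikes from the thing itself.
- arm.silhouettes(target, camera): "region" (384x512 bool, what is visible of it).
- arm.spot_point(target, camera): "xyz" ([x, y, z] in m, in the coordinates of the camera as it stood for that picture, good to about 4 mm: a listed point, or the origin of a listed thing).
The state is a dict: "clock": time; "qpos": joint angles; "qd": joint speeds; "effort": joint torques, N m; "tool_pos": TCP position; "tcp_rot": TCP orientation; "contact_force": force on the tool from outside, world axes, zero at the start; "moment": the same for the moment, N m; "width": finger opening in m.
Only numpy, scipy, OpenCV 4.12 (cv2) and the standard library are available. Lean on these libraries where they do the work, as an engineer would, in place of code of your own. Each camera call takes 0.05 s, during which the arm holds its last target.

## Working session

There is one attempt and no reset: what is moved stays moved. The work goes in short steps, Python scripts to look and compute and a tool call to move; the robot and the scene stay as the last step left them, time stands still between calls to the robot, and variables do not carry over. Pictures are saved under pics/ and viewed, and the job is handed in when it is done.

Besides the shell and the picture viewer there is one more tool, called in YAML: its name, and indented under it one key for each argument. drive_tool: Moves the arm, as the interface text tells. Its arguments: {"type":"object","properties":{"series":{"type":"array","items":{"type":"object","properties":{"rx":{"type":"number"},"ry":{"type":"number"},"rz":{"type":"number"},"dx":{"type":"number"},"dy":{"type":"number"},"dz":{"type":"number"},"grip":{"type":"number"}}}},"squeeze":{"type":"number"}},"required":["series"]}

```bash
mkdir -p pics; ls; python3 - <<'E'
from bench import arm
import cv2
s=arm.get_state();print({k:(v if not hasattr(v,'round') else v) for k,v in s.items()})
for n in ("top","scene"):
    im=arm.camera(n);cv2.imwrite(f"pics/{n}0.png",cv2.resize(im[:,:,::-1],None,fx=1.5,fy=1.5,interpolation=cv2.INTER_CUBIC))
    print(n,arm.get_calibration(n))
    for t in ("lightbox","plug","tray","jig"):
        for d in arm.spot_point(t,n): print(t,d)
E
```

```text
pics
{'clock': 0.0, 'qpos': array([-1.25286724e+00,  2.64763459e-01,  1.60534861e+00, -8.36055148e-06,
        1.27371548e+00, -3.69116284e-02]), 'qd': array([-0.00108281,  0.00047929, -0.00046144, -0.00013252, -0.00072824,
        0.00022953]), 'effort': array([-6.29956776e-04, -5.02119076e+01, -3.56877673e+01,  7.25442055e-02,
        2.93444109e-02, -1.41811024e-04]), 'tool_pos': array([ 0.23426362, -0.63220221,  0.20019487]), 'tcp_rot': array([-6.68517142e-04,  8.20804978e-01, -5.71207439e-01, -8.95430189e-04]), 'contact_force': array([ 0.02598286,  0.24240719, -0.13590793]), 'moment': array([-0.02766134, -0.04000484,  0.00755684]), 'width': 0.08776830071022951}
top {'intrinsics': array([[428.7772748 ,   0.        , 256.76136728],
       [  0.        , 428.7772748 , 188.20808029],
       [  0.        ,   0.        ,   1.        ]]), 'position': array([ 0.24916187, -0.01963724,  1.18269464]), 'orientation': array([ 0.74061611,  0.08192985, -0.07513052, -0.66266937])}
lightbox {'xyz': [0.1018, 0.0341, -1.2257], 'score': 0.76}
lightbox {'xyz': [-0.1758, 0.2227, -1.2624], 'score': 0.
[... 462 characters left out ...]
 {'intrinsics': array([[374.61140026,   0.        , 248.36166672],
       [  0.        , 374.61140026, 196.78682156],
       [  0.        ,   0.        ,   1.        ]]), 'position': array([ 1.2726506 , -0.29588073,  0.81421818]), 'orientation': array([0.75199822, 0.33280315, 0.23937145, 0.51618024])}
lightbox {'xyz': [0.2827, -0.1409, -1.0558], 'score': 0.98}
lightbox {'xyz': [-0.0514, -0.1193, -1.0934], 'score': 0.79}
plug {'xyz': [0.0735, -0.0603, -1.1508], 'score': 0.72}
plug {'xyz': [-0.029, -0.02, -1.1929], 'score': 0.66}
plug {'xyz': [-0.0312, -0.0807, -1.0689], 'score': 0.57}
tray {'xyz': [0.3299, 0.0474, -1.2699], 'score': 0.81}
jig {'xyz': [0.0093, -0.1902, -1.0095], 'score': 0.81}
```

View pics/top0.png

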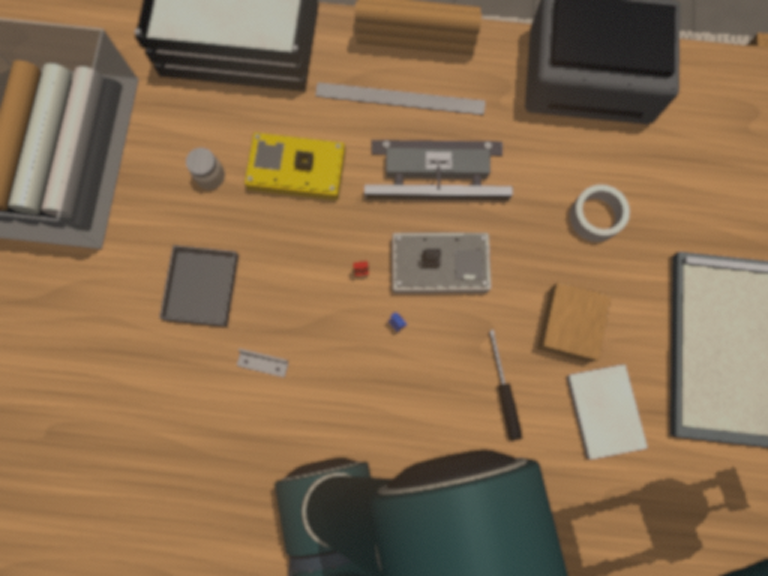

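View pics/scene0.png

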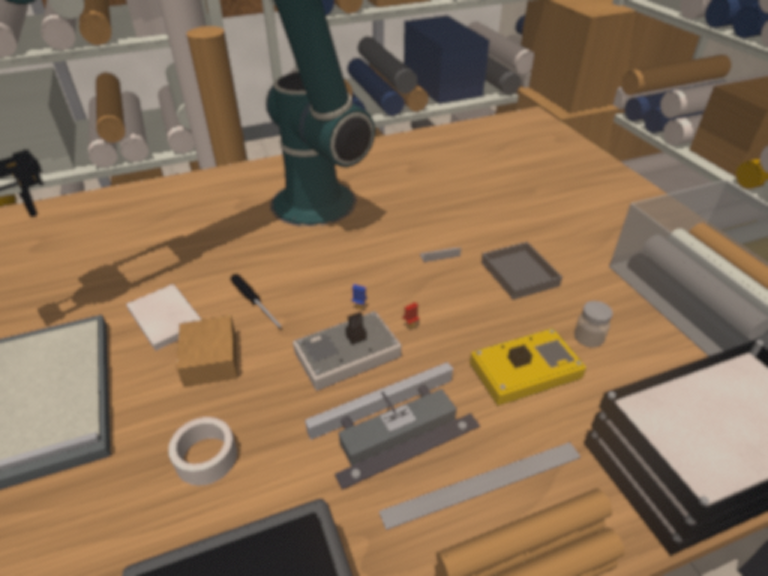

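The light box meant is the white one with the grey back at (440,263) in the enlarged top picture. The yellow look-alike is at (295,165). The plug is the black one at (430,258), with look-alikes in blue at (397,321) and red at (360,268). The yellow box's black plug or socket is at (304,160). The tray is at (200,287) and the fence at (438,192).

```bash
cat > h.py <<'E'
from bench import arm
import numpy as np, cv2
from scipy.spatial.transform import Rotation as R
def q2R(q): return R.from_quat([q[1],q[2],q[3],q[0]]).as_matrix()
def cam(n):
    c=arm.get_calibration(n); return np.array(c['intrinsics']),np.array(c['position']),q2R(c['orientation'])
def w(n,p): K,t,r=cam(n); return r@np.array(p)+t
def unproj(n,uv,z):
    K,t,r=cam(n); uv=np.atleast_2d(uv).astype(float)
    d=np.c_[(uv[:,0]-K[0,2])/K[0,0],-(uv[:,1]-K[1,2])/K[1,1],-np.ones(len(uv))]@r.T
    return t+d*((z-t[2])/d[:,2])[:,None]
def proj(n,P):
    K,t,r=cam(n); p=(np.atleast_2d(P)-t)@r
    return np.c_[K[0,0]*p[:,0]/-p[:,2]+K[0,2],K[1,1]*p[:,1]/p[:,2]+K[1,2]]
E
python3 - <<'E'
from h import *
for n in("top","scene"):
    im=arm.camera(n); np.save(f"pics/{n}1.npy",im)
    for t in ("lightbox","plug","tray","jig","fence_face","socket_mouth","plug_mid"):
        for d in arm.spot_point(t,n):
            p=w(n,d['xyz']); print(n,t,p.round(4),d['score'],proj(n,p).round(1)[0])
    for t in("lightbox","fence","tray","jig"):
        for d in arm.silhouettes(t,n):
            m=d['region'].astype(np.uint8); ys,xs=np.nonzero(m)
            print(n,t,d['score'],m.sum(),xs.mean().round(1),ys.mean().round(1),cv2.minAreaRect(np.c_[xs,ys].astype(np.float32)))
    if n=="top": c=im[90:240,200:400]; 
    else: c=im[150:330,180:340]
    cv2.imwrite(f"pics/crop_{n}1.png",cv2.resize(c[:,:,::-1],None,fx=4 if n=="top" else 3.3,fy=4 if n=="top" else 3.3,interpolation=cv2.INTER_CUBIC))
E
```

```text
top lightbox [ 7.217e-01  2.057e-01 -4.000e-04] 0.74 [197.3 113.2]
top lightbox [ 0.5572 -0.0737  0.0396] 0.62 [287.5 173.6]
top lightbox [ 0.5585 -0.0887 -0.0076] 0.6 [291.6 177.9]
top plug [ 0.4425 -0.0235 -0.0028] 0.54 [264.6 215. ]
top plug [ 0.5606 -0.0713  0.0422] 0.49 [286.8 172.1]
top plug [ 0.5311  0.0519 -0.0027] 0.43 [241.6 181.5]
top tray [ 0.4658  0.3491 -0.0011] 0.82 [134.3 192.3]
top jig [ 0.6929 -0.0785 -0.0035] 0.79 [292.4 132.9]
top fence_face [ 0.6891 -0.0753  0.0176] 0.77 [291.8 131.5]
top socket_mouth [0.722  0.1839 0.0618] 0.83 [202.1 105.2]
top socket_mouth [ 0.5558 -0.0689  0.0608] 0.7 [286.2 172. ]
top plug_mid [ 0.4394 -0.0233  0.0276] 0.53 [264.7 214.3]
top plug_mid [ 0.5605 -0.0705  0.0685] 0.43 [287.2 169.6]
top plug_mid [0.53   0.0567 0.0271] 0.4 [239.5 179.1]
top lightbox 0.96 2539 293.6 175.4 ((293.5, 175.5), (41.0, 65.0), 90.0)
top lightbox 0.92 2511 195.8 110.8 ((195.8646697998047, 110.48133850097656), (64.76612854003906, 40.88874816894531), 7.853313446044922)
top fence 0.65 1053 291.0 127.5 ((291.5, 124.5), (17.0, 97.0), 90.0)
top tray 0.63 2300 403
[... 1517 characters left out ...]
248908996582, 67.40740203857422), 68.19859313964844)
scene fence 0.68 1436 252.0 266.8 ((253.52586364746094, 267.06036376953125), (16.80722427368164, 105.43907928466797), 66.80140686035156)
scene tray 0.82 1265 347.1 179.7 ((347.0, 179.50001525878906), (50.20458221435547, 33.23401641845703), 45.0)
scene tray 0.42 1197 107.9 209.7 ((109.42306518554688, 208.8845977783203), (38.551658630371094, 37.4422607421875), 56.30992889404297)
scene tray 0.36 4570 261.6 282.6 ((260.4347839355469, 283.0500793457031), (52.67172622680664, 107.21746063232422), 66.50143432617188)
scene jig 0.84 4585 261.7 282.5 ((260.59637451171875, 282.3919372558594), (53.124088287353516, 106.7773666381836), 65.69544982910156)
```

View pics/crop_top1.png

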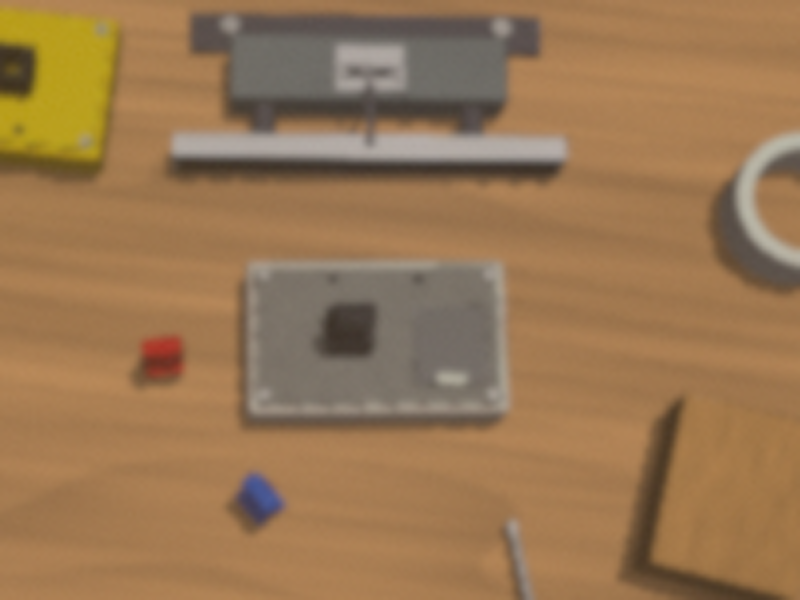

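View pics/crop_scene1.png

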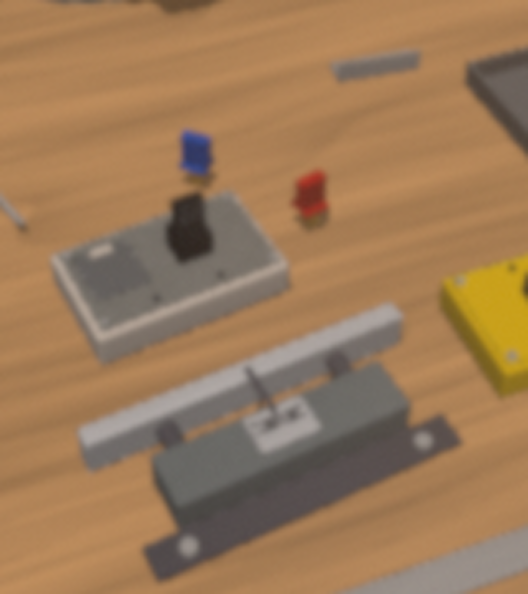

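The close crops confirm the choice: white box with a grey back at crop (375,338), black plug in its socket at (348,330). The fence bar runs along (172,158)-(567,164) with its pointer at (370,80).

```bash
python3 - <<'E'
from h import *
f=lambda L:np.array(L)/4+[200-.375,90-.375]
b=unproj("top",f([(249,263),(503,263),(505,408),(250,410)]),.04); print(b.round(4)); 
e=b[1]-b[0];print('top edge',np.degrees(np.arctan2(e[1],e[0]))); e=b[2]-b[3];print('bot',np.degrees(np.arctan2(e[1],e[0])));
e=b[0]-b[3];print('L',np.degrees(np.arctan2(e[1],e[0])),np.linalg.norm(e)); e=b[1]-b[2];print('R',np.degrees(np.arctan2(e[1],e[0])),'c',b.mean(0))
j=unproj("top",f([(172,158),(567,164),(172,132),(566,138)]),.038);print(j.round(4))
e=j[1]-j[0];print(np.degrees(np.arctan2(e[1],e[0])),np.linalg.norm(e)); e=j[3]-j[2];print(np.degrees(np.arctan2(e[1],e[0])),'face',j[:2].mean(0))
jb=unproj("top",f([(230,100),(504,104),(192,14),(540,18)]),.036);e=jb[1]-jb[0];print(np.degrees(np.arctan2(e[1],e[0])))
# scene
g=lambda L:np.array(L)/3.3+[180-.35,150-.35]
s=unproj("scene",g([(55,260),(230,193),(286,265),(103,337)]),.04);print('scene box',s.round(4),s.mean(0))
for a,c in((0,1),(3,2),(3,0),(2,1)):
    e=s[c]-s[a];print(np.degrees(np.arctan2(e[1],e[0])),np.linalg.norm(e))
s=unproj("scene",g([(80,432),(388,305),(88,448),(402,320)]),.038);print('scene fence',s.round(4))
for a,c in((0,1),(2,3)):
    e=s[c]-s[a];print(np.degrees(np.arctan2(e[1],e[0])),np.linalg.norm(e))
print('plug top', unproj("top",f([(352,325)]),.1),unproj("scene",g([(188,203)]),.1))
q=arm.get_state();print(q2R(q['tcp_rot']).round(3))
E
```

```text
[[ 0.6014  0.0021  0.04  ]
 [ 0.6211 -0.1735  0.04  ]
 [ 0.5182 -0.1826  0.04  ]
 [ 0.4975 -0.0099  0.04  ]]
top edge -83.61101874797329
bot -83.1654069281449
L 6.5638315972755175 0.10457043849673359
R 5.0726668038869605 c [ 0.55954609 -0.09096138  0.04      ]
[[ 0.6729  0.0645  0.038 ]
 [ 0.6995 -0.2132  0.038 ]
 [ 0.6923  0.0668  0.038 ]
 [ 0.7189 -0.2112  0.038 ]]
-84.52158523538043 0.2789882565777046
-84.52456974827496 face [ 0.68621319 -0.07433074  0.038     ]
-84.48690279735487
scene box [[ 0.5244 -0.1862  0.04  ]
 [ 0.5014 -0.0157  0.04  ]
 [ 0.6031 -0.003   0.04  ]
 [ 0.6225 -0.1718  0.04  ]] [ 0.56284111 -0.09417691  0.04      ]
97.70323057161245 0.1720238397318623
96.5410403912751 0.169960898597727
-171.65071271267408 0.0990742935739137
-172.84491325243272 0.10251994500777296
scene fence [[ 0.704  -0.214   0.038 ]
 [ 0.6744  0.0589  0.038 ]
 [ 0.7201 -0.2123  0.038 ]
 [ 0.6932  0.0624  0.038 ]]
96.18538584897428 0.27457747031521756
95.58148821772718 0.27601149211479525
plug top [[ 0.54836898 -0.07048815  0.1       ]] [[ 0.55958167 -0.07434741  0.1       ]]
[[ 0.347 -0.938 -0.   ]
 [-0.938 -0.347  0.   ]
 [-0.     0.    -1.   ]]
```

```bash
cat >> h.py <<'E'
def rel(target,yaw_deg=None,Rt=None):
    """shift (cm) and rotvec in tool axes to world target, tool-down with tool x at yaw"""
    s=arm.get_state(); R0=q2R(s['tcp_rot']); 
    if Rt is None:
        a=np.radians(yaw_deg); x=np.array([np.cos(a),np.sin(a),0]); z=np.array([0,0,-1.]); Rt=np.c_[x,np.cross(z,x),z]
    d=R0.T@(np.array(target)-s['tool_pos'])*100
    rv=R.from_matrix(R0.T@Rt).as_rotvec()
    print('t',s['clock'],'pos',np.array(s['tool_pos']).round(4),'F',np.array(s['contact_force']).round(2),'w',round(s['width'],4),'q',np.array(s['qpos']).round(2))
    print('d cm',d.round(2),'rv',rv.round(4))
E
python3 - <<'E'
from h import *
rel([.558,-.072,.15],6.7)
E
```

```text
t 1.7 pos [ 0.2345 -0.633   0.2015] F [-0.02 -0.31 -0.05] w 0.0881 q [-1.25  0.26  1.6  -0.    1.27 -0.04]
d cm [-41.36 -49.83   5.15] rv [ 0.      0.     -1.3329]
```

drive_tool:
  series:
    - {"dx": -41.4, "dy": -49.8, "dz": 5.1, "rz": -1.333, "grip": 0}
    - {"dx": -41.4, "dy": -49.8, "dz": 5.1, "rz": -1.333}
    - {"dx": -41.4, "dy": -49.8, "dz": 5.1, "rz": -1.333}
    - {"dx": -41.4, "dy": -49.8, "dz": 5.1, "rz": -1.333}
    - {"dx": -41.4, "dy": -49.8, "dz": 5.1, "rz": -1.333}
    - {"dx": -41.4, "dy": -49.8, "dz": 5.1, "rz": -1.333}
    - {"dx": -41.4, "dy": -49.8, "dz": 5.1, "rz": -1.333}
    - {"dx": -41.4, "dy": -49.8, "dz": 5.1, "rz": -1.333}
    - {"dx": -41.4, "dy": -49.8, "dz": 5.1, "rz": -1.333}
    - {"dx": -41.4, "dy": -49.8, "dz": 5.1, "rz": -1.333}
    - {"dx": -41.4, "dy": -49.8, "dz": 5.1, "rz": -1.333}
    - {"dx": -41.4, "dy": -49.8, "dz": 5.1, "rz": -1.333}

```text
invalid input at $.series[0]: expected keys rx, ry, rz, dx, dy, dz, grip
```

```bash
python3 - <<'E'
from h import *
rel([.558,-.072,.15],6.7)
E
```

```text
t 1.7 pos [ 0.2345 -0.633   0.2015] F [-0.02 -0.31 -0.05] w 0.0881 q [-1.25  0.26  1.6  -0.    1.27 -0.04]
d cm [-41.36 -49.83   5.15] rv [ 0.      0.     -1.3329]
```

All keys are required in each row.

drive_tool:
  series:
    - {"rx": 0, "ry": 0, "rz": -1.333, "dx": -41.4, "dy": -49.8, "dz": 5.1, "grip": 0}
    - {"rx": 0, "ry": 0, "rz": -1.333, "dx": -41.4, "dy": -49.8, "dz": 5.1, "grip": 0}
    - {"rx": 0, "ry": 0, "rz": -1.333, "dx": -41.4, "dy": -49.8, "dz": 5.1, "grip": 0}
    - {"rx": 0, "ry": 0, "rz": -1.333, "dx": -41.4, "dy": -49.8, "dz": 5.1, "grip": 0}
    - {"rx": 0, "ry": 0, "rz": -1.333, "dx": -41.4, "dy": -49.8, "dz": 5.1, "grip": 0}
    - {"rx": 0, "ry": 0, "rz": -1.333, "dx": -41.4, "dy": -49.8, "dz": 5.1, "grip": 0}
    - {"rx": 0, "ry": 0, "rz": -1.333, "dx": -41.4, "dy": -49.8, "dz": 5.1, "grip": 0}
    - {"rx": 0, "ry": 0, "rz": -1.333, "dx": -41.4, "dy": -49.8, "dz": 5.1, "grip": 0}
    - {"rx": 0, "ry": 0, "rz": -1.333, "dx": -41.4, "dy": -49.8, "dz": 5.1, "grip": 0}
    - {"rx": 0, "ry": 0, "rz": -1.333, "dx": -41.4, "dy": -49.8, "dz": 5.1, "grip": 0}
    - {"rx": 0, "ry": 0, "rz": -1.333, "dx": -41.4, "dy": -49.8, "dz": 5.1, "grip": 0}
    - {"rx": 0, "ry": 0, "rz": -1.333, "dx": -41.4, "dy": -49.8, "dz": 5.1, "grip": 0}

```text
clock: 2.9
tool_pos: [0.5338, -0.1127, 0.1547]
tcp_rot: [0.0, 0.998, 0.059, 0.0]
contact_force: [0.5, -0.3, -0.1]
width: 0.0881
```

```bash
python3 - <<'E'
from h import *
rel([.558,-.072,.12],6.7)
E
```

```text
t 2.9 pos [ 0.5338 -0.1127  0.1547] F [ 0.54 -0.32 -0.08] w 0.0881 q [-0.25  0.05  1.93 -0.    1.15 -0.37]
d cm [ 2.87 -3.76  3.47] rv [ 0.0004 -0.001   0.0001]
```

drive_tool:
  series:
    - {"rx": 0, "ry": 0, "rz": 0, "dx": 2.9, "dy": -3.8, "dz": 3.0, "grip": 0}
    - {"rx": 0, "ry": 0, "rz": 0, "dx": 2.9, "dy": -3.8, "dz": 3.0, "grip": 0}
    - {"rx": 0, "ry": 0, "rz": 0, "dx": 2.9, "dy": -3.8, "dz": 3.0, "grip": 0}

```text
clock: 3.2
tool_pos: [0.5575, -0.0703, 0.1234]
tcp_rot: [0.0, 0.998, 0.06, -0.001]
contact_force: [0.3, 0.1, -1.1]
width: 0.0879
```

```bash
python3 - <<'E'
from h import *
rel([.558,-.072,.074],6.7)
for n,b in(("top",(120,220,230,350)),("scene",(130,270,170,310))):
    im=arm.camera(n); c=im[b[0]:b[1],b[2]:b[3]]
    cv2.imwrite(f"pics/above_{n}.png",cv2.resize(c[:,:,::-1],None,fx=5,fy=5,interpolation=cv2.INTER_CUBIC)[:600,:800])
    for d in arm.spot_point("plug",n): p=w(n,d['xyz']); print(n,p.round(4),d['score'])
E
```

```text
t 3.2 pos [ 0.5575 -0.0703  0.1234] F [ 0.27  0.1  -1.09] w 0.0879 q [-0.17  0.12  1.93 -0.    1.1  -0.29]
d cm [0.03 0.17 4.94] rv [0.     0.0019 0.0032]
top [ 0.5291  0.0501 -0.0019] 0.54
scene [ 0.5569 -0.069   0.0445] 0.7
scene [0.5282 0.0479 0.001 ] 0.55
scene [ 0.4363 -0.0264  0.0063] 0.51
```

View pics/above_scene.png

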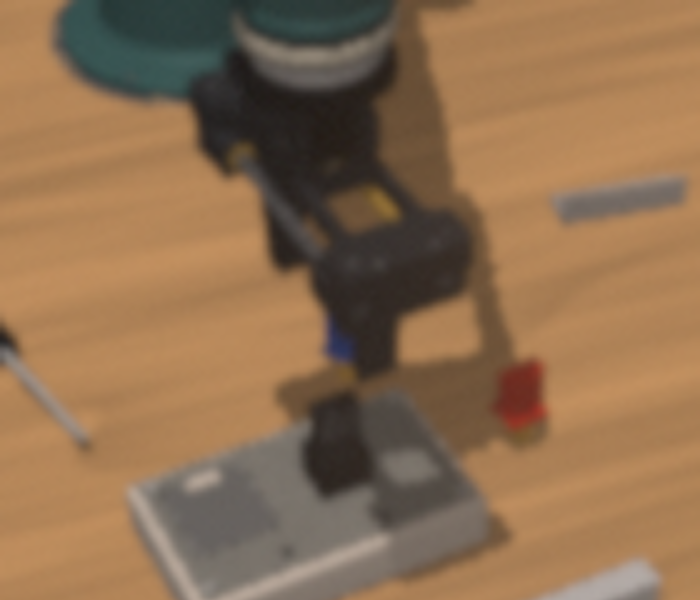

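The gripper straddles the plug, which is at (340,450) in the crop, and the jaws open along the box's x. Next I descend and close.

drive_tool:
  series:
    - {"rx": 0, "ry": 0, "rz": 0, "dx": 0, "dy": 0.1, "dz": 2.5, "grip": 0}
    - {"rx": 0, "ry": 0, "rz": 0, "dx": 0, "dy": 0.1, "dz": 4.8, "grip": 0}
    - {"rx": 0, "ry": 0, "rz": 0, "dx": 0, "dy": 0.1, "dz": 4.8, "grip": 0}
    - {"rx": 0, "ry": 0, "rz": 0, "dx": 0, "dy": 0.1, "dz": 4.8, "grip": 0}

```text
clock: 3.8
tool_pos: [0.5582, -0.0753, 0.0782]
tcp_rot: [0.001, 0.998, 0.057, 0.001]
contact_force: [-0.1, 0.8, 0.0]
width: 0.0878
```

drive_tool:
  series:
    - {"rx": 0, "ry": 0, "rz": 0, "dx": 0, "dy": 0, "dz": 0, "grip": 1}
    - {"rx": 0, "ry": 0, "rz": 0, "dx": 0, "dy": 0, "dz": 0, "grip": 1}
    - {"rx": 0, "ry": 0, "rz": 0, "dx": 0, "dy": 0, "dz": 0, "grip": 1}
    - {"rx": 0, "ry": 0, "rz": 0, "dx": 0, "dy": 0, "dz": 0, "grip": 1}
    - {"rx": 0, "ry": 0, "rz": 0, "dx": 0, "dy": 0, "dz": 0, "grip": 1}
    - {"rx": 0, "ry": 0, "rz": 0, "dx": 0, "dy": 0, "dz": 0, "grip": 1}
    - {"rx": 0, "ry": 0, "rz": 0, "dx": 0, "dy": 0, "dz": 0, "grip": 1}
    - {"rx": 0, "ry": 0, "rz": 0, "dx": 0, "dy": 0, "dz": 0, "grip": 1}
  squeeze: 25

```text
clock: 4.6
tool_pos: [0.5582, -0.0752, 0.0781]
tcp_rot: [0.001, 0.998, 0.057, 0.001]
contact_force: [1.5, 0.2, -0.4]
width: 0.0262
```

```bash
python3 - <<'E'
from h import *
rel([.558,-.072,.074],6.7)
n="scene";b=(130,270,170,310)
im=arm.camera(n); c=im[b[0]:b[1],b[2]:b[3]]
cv2.imwrite(f"pics/grip_{n}.png",cv2.resize(c[:,:,::-1],None,fx=4,fy=4,interpolation=cv2.INTER_CUBIC))
E
```

```text
t 4.6 pos [ 0.5582 -0.0752  0.0781] F [ 1.46  0.24 -0.4 ] w 0.0262 q [-0.18  0.16  1.97 -0.    1.01 -0.29]
d cm [ 0.02 -0.32  0.41] rv [ 0.0013 -0.0018 -0.0032]
```

View pics/grip_scene.png

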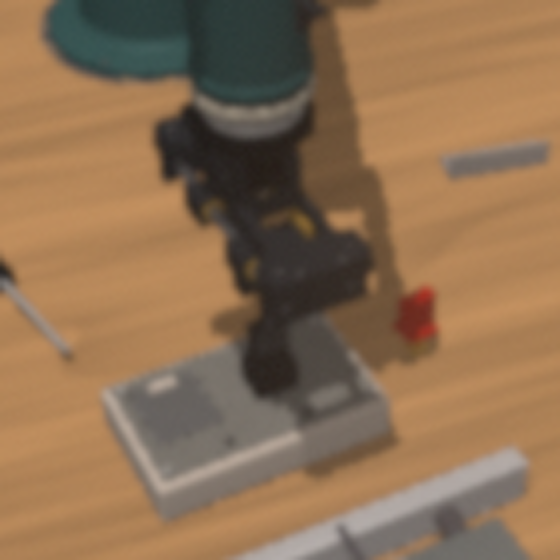

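The fingers are around the grip at (270,360) but still closing, at 26 mm. I'll give them more time.

drive_tool:
  series:
    - {"rx": 0, "ry": 0, "rz": 0, "dx": 0, "dy": 0, "dz": 0, "grip": 1}
    - {"rx": 0, "ry": 0, "rz": 0, "dx": 0, "dy": 0, "dz": 0, "grip": 1}
    - {"rx": 0, "ry": 0, "rz": 0, "dx": 0, "dy": 0, "dz": 0, "grip": 1}
    - {"rx": 0, "ry": 0, "rz": 0, "dx": 0, "dy": 0, "dz": 0, "grip": 1}

```text
clock: 5.05
tool_pos: [0.5582, -0.0752, 0.0781]
tcp_rot: [0.001, 0.998, 0.057, 0.001]
contact_force: [-1.0, -1.0, 0.5]
width: 0.0006
```

The fingers shut to 0.6 mm, so they missed the grip. I'll look.

```bash
python3 - <<'E'
from h import *
s=arm.get_state();print(s['tool_pos'],s['width'])
for n,b in(("top",(120,220,230,350)),("scene",(150,260,180,310))):
    im=arm.camera(n); c=im[b[0]:b[1],b[2]:b[3]].astype(float); c=np.clip((c/255)**.6*255,0,255).astype(np.uint8).copy()
    cv2.imwrite(f"pics/miss_{n}.png",cv2.resize(c[:,:,::-1],None,fx=5,fy=5,interpolation=cv2.INTER_CUBIC)[:600,:800])
    print(n,proj(n,[s['tool_pos'],[.558,-.072,.1],[.558,-.072,.068]])-[b[2],b[0]])
    for t in("plug","plug_mid","socket_mouth","lightbox"):
        for d in arm.spot_point(t,n): p=w(n,d['xyz']); print(n,t,p.round(4),d['score'])
E
```

```text
[ 0.55815426 -0.07524246  0.07810209] 0.0005569218379549352
top [[59.14749127 49.68109791]
 [58.54781633 47.40456765]
 [57.65598977 50.59426236]]
top plug [ 0.5295  0.0515 -0.0015] 0.5
top plug [ 0.4762 -0.3398 -0.0052] 0.32
top socket_mouth [0.724  0.1825 0.0662] 0.73
top lightbox [0.722  0.2048 0.0008] 0.73
top lightbox [ 0.4678  0.3468 -0.0023] 0.62
scene [[56.4406462  66.57453322]
 [57.23298977 60.57881017]
 [57.64391519 68.7966991 ]]
scene plug [ 0.5562 -0.0744  0.0462] 0.57
scene plug [0.5292 0.0504 0.0035] 0.44
scene plug_mid [ 0.4638  0.3391 -0.002 ] 0.71
scene plug_mid [ 0.5575 -0.072   0.0732] 0.6
scene plug_mid [0.5276 0.0531 0.0316] 0.45
scene socket_mouth [0.7167 0.1845 0.0679] 0.95
scene socket_mouth [ 0.5562 -0.0703  0.0666] 0.9
scene lightbox [ 5.602e-01 -9.510e-02 -2.000e-04] 0.84
scene lightbox [0.7191 0.2024 0.0048] 0.61
scene lightbox [ 6.83e-01 -7.78e-02  3.00e-04] 0.26
```

View pics/miss_scene.png

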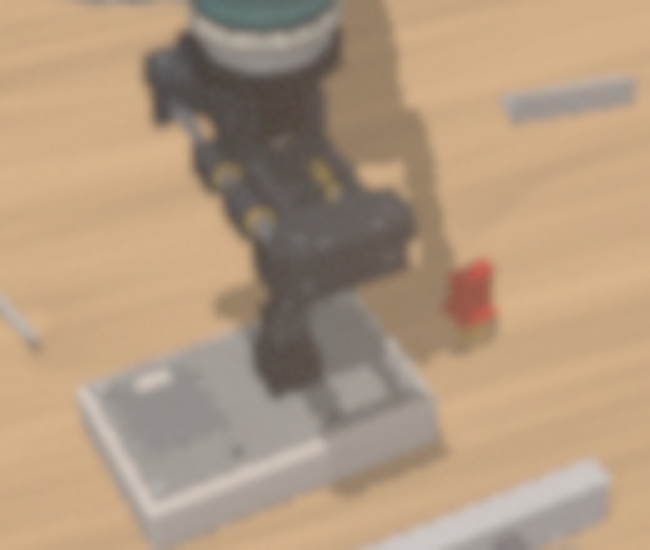

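View pics/miss_top.png

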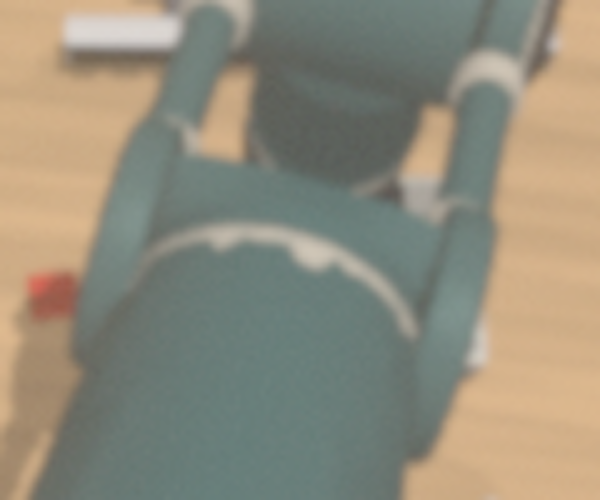

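The picture is ambiguous: finger tips at about (282,330), with the black socket or plug just below at (285,370). I'll raise slowly and watch the force and the picture.

drive_tool:
  series:
    - {"rx": 0, "ry": 0, "rz": 0, "dx": 0, "dy": 0, "dz": -0.1, "grip": 1}
    - {"rx": 0, "ry": 0, "rz": 0, "dx": 0, "dy": 0, "dz": -0.2, "grip": 1}
    - {"rx": 0, "ry": 0, "rz": 0, "dx": 0, "dy": 0, "dz": -0.3, "grip": 1}

```text
clock: 5.85
tool_pos: [0.5582, -0.0752, 0.0813]
tcp_rot: [0.001, 0.998, 0.057, 0.001]
contact_force: [-0.9, 0.5, -0.3]
width: 0.0009
```

drive_tool:
  series:
    - {"rx": 0, "ry": 0, "rz": 0, "dx": 0, "dy": 0, "dz": -0.5, "grip": 1}
    - {"rx": 0, "ry": 0, "rz": 0, "dx": 0, "dy": 0, "dz": -1.5, "grip": 1}
    - {"rx": 0, "ry": 0, "rz": 0, "dx": 0, "dy": 0, "dz": -3, "grip": 1}
    - {"rx": 0, "ry": 0, "rz": 0, "dx": 0, "dy": 0, "dz": -5, "grip": 1}
    - {"rx": 0, "ry": 0, "rz": 0, "dx": 0, "dy": 0, "dz": -5, "grip": 1}

```text
clock: 6.35
tool_pos: [0.5612, -0.0757, 0.1358]
tcp_rot: [0.001, 0.998, 0.057, 0.005]
contact_force: [0.8, -0.8, 0.1]
width: 0.0007
```

```bash
python3 - <<'E'
from h import *
s=arm.get_state();print(s['tool_pos'],s['width'],s['contact_force'])
n="scene";b=(120,260,170,330)
im=arm.camera(n); c=im[b[0]:b[1],b[2]:b[3]].astype(float); c=np.clip((c/255)**.6*255,0,255).astype(np.uint8).copy()
cv2.imwrite(f"pics/up_{n}.png",cv2.resize(c[:,:,::-1],None,fx=4.2,fy=4.2,interpolation=cv2.INTER_CUBIC))
print(proj(n,[s['tool_pos'],[.558,-.072,.1],[.558,-.072,.068]])*1-[b[2],b[0]])
for t in("plug","plug_mid","socket_mouth"):
    for d in arm.spot_point(t,n): p=w(n,d['xyz']); print(n,t,p.round(4),d['score'])
E
```

```text
[ 0.56118497 -0.07570473  0.13583381] 0.0007061702616541115 [ 0.781133   -0.75005771  0.13760857]
[[65.84358515 82.04901648]
 [67.23298977 90.57881017]
 [67.64391519 98.7966991 ]]
scene plug [ 0.4385 -0.0234  0.0056] 0.59
scene plug [0.5271 0.0492 0.0027] 0.54
scene plug [ 0.5559 -0.0725  0.0417] 0.51
scene plug_mid [ 0.5569 -0.0738  0.0708] 0.6
scene plug_mid [0.5292 0.05   0.0355] 0.52
scene socket_mouth [0.7173 0.1815 0.0653] 0.79
scene socket_mouth [ 0.5565 -0.0719  0.0681] 0.72
scene socket_mouth [ 6.833e-01 -8.270e-02 -6.000e-04] 0.25
```

View pics/up_scene.png

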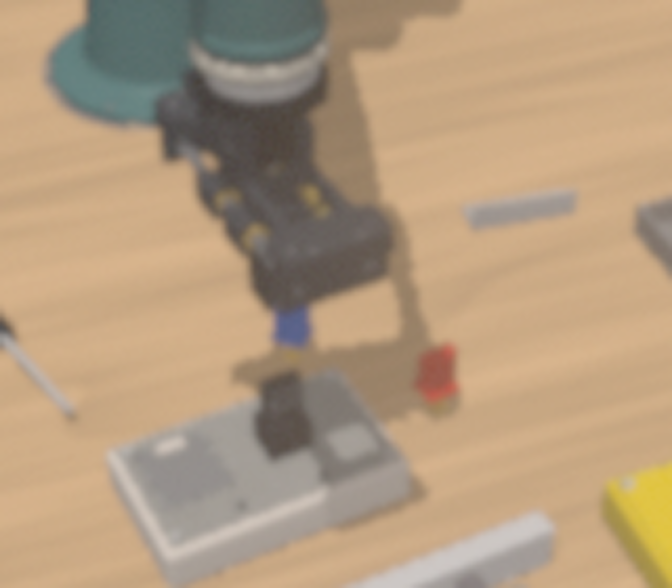

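The plug is still home; the finger tips do not appear at the projected TCP (276,344). I'll check the reported TCP against the pictures.

```bash
python3 - <<'E'
from h import *
n="scene"
print('init TCP proj x1.5',proj(n,[[.2343,-.6325,.2015],[.2343-.015,-.6325+.041,.2015],[.2343+.015,-.6325-.041,.2015]])*1.5)
im=np.load("pics/scene1.npy"); c=im[90:160,0:70]
cv2.imwrite("pics/init.png",cv2.resize(c[:,:,::-1],None,fx=8,fy=8,interpolation=cv2.INTER_CUBIC))
a=np.radians(6.7);x=np.array([np.cos(a),np.sin(a),0])
T=np.array([.5575,-.0703,.1234])
for s in(-.061,-.044,.044,.061): print('above',s,(proj(n,T+s*x)-[170,130])*5)
E
```

```text
init TCP proj x1.5 [[ 14.1868352  241.82430587]
 [ 38.50255871 232.74551696]
 [-11.11670338 251.2719164 ]]
above -0.061 [[289.83852994 306.01723378]]
above -0.044 [[302.68101717 323.45559998]]
above 0.044 [[373.8805701  420.13499357]]
above 0.061 [[388.62312238 440.15339193]]
```

View pics/init.png

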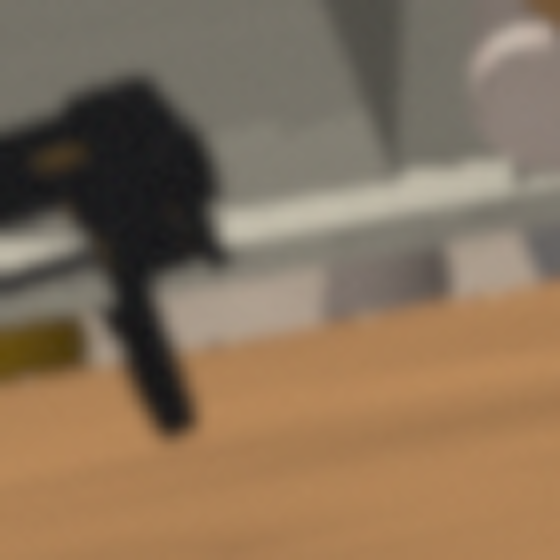

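```bash
python3 - <<'E'
from h import *
n="scene"
im=arm.camera(n).copy()
def circ(r,z,col):
    P=np.array([[r*np.cos(t),r*np.sin(t),z] for t in np.linspace(0,2*np.pi,60)])
    cv2.polylines(big,[np.int32(proj(n,P)*2)],True,col,1)
big=cv2.resize(im[:,:,::-1],None,fx=2,fy=2,interpolation=cv2.INTER_CUBIC)
circ(.09,0,(0,0,255));circ(.075,0,(0,255,255))
T=arm.get_state()['tool_pos'];print(T)
for dz in(0,.019,.04,.064):
    u=proj(n,T+[0,0,dz])[0]*2; cv2.circle(big,tuple(np.int32(u)),2,(0,255,0),-1)
cv2.imwrite("pics/base.png",big[80:560,300:860])
E
```

```text
[ 0.55735728 -0.07507076  0.13040962]
```

View pics/base.png

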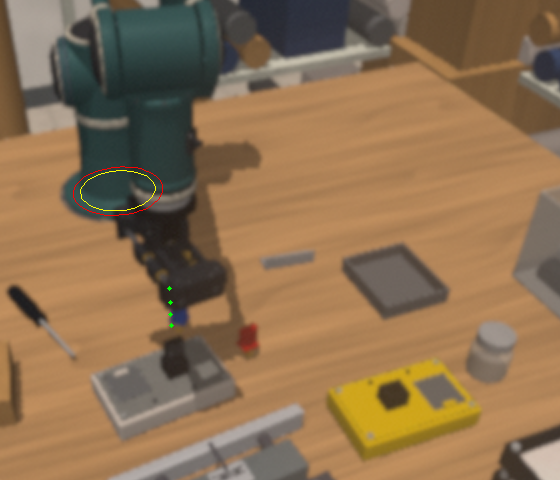

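The tips show about 10 px, or roughly 40 mm, above the reported TCP in three pictures, while box, plug and base agree with the calibration. The reported TCP seems to lie about 40 mm beyond the real tips. I'll open and probe down gently, watching the force.

drive_tool:
  series:
    - {"rx": 0, "ry": 0, "rz": 0, "dx": 0, "dy": -0.3, "dz": 2, "grip": 0}
    - {"rx": 0, "ry": 0, "rz": 0, "dx": 0, "dy": -0.3, "dz": 3.5, "grip": 0}
    - {"rx": 0, "ry": 0, "rz": 0, "dx": 0, "dy": -0.3, "dz": 4.5, "grip": 0}
    - {"rx": 0, "ry": 0, "rz": 0, "dx": 0, "dy": -0.3, "dz": 5, "grip": 0}
    - {"rx": 0, "ry": 0, "rz": 0, "dx": 0, "dy": -0.3, "dz": 5, "grip": 0}
    - {"rx": 0, "ry": 0, "rz": 0, "dx": 0, "dy": -0.3, "dz": 5, "grip": 0}
    - {"rx": 0, "ry": 0, "rz": 0, "dx": 0, "dy": -0.3, "dz": 5, "grip": 0}
    - {"rx": 0, "ry": 0, "rz": 0, "dx": 0, "dy": -0.3, "dz": 5, "grip": 0}
    - {"rx": 0, "ry": 0, "rz": 0, "dx": 0, "dy": -0.3, "dz": 5, "grip": 0}
    - {"rx": 0, "ry": 0, "rz": 0, "dx": 0, "dy": -0.3, "dz": 5, "grip": 0}
    - {"rx": 0, "ry": 0, "rz": 0, "dx": 0, "dy": -0.3, "dz": 5, "grip": 0}
    - {"rx": 0, "ry": 0, "rz": 0, "dx": 0, "dy": -0.3, "dz": 5, "grip": 0}

```text
clock: 7.8
tool_pos: [0.5571, -0.0721, 0.0805]
tcp_rot: [0.0, 0.998, 0.057, 0.0]
contact_force: [-0.5, -0.8, 0.2]
width: 0.0883
```

drive_tool:
  series:
    - {"rx": 0, "ry": 0, "rz": 0, "dx": 0, "dy": 0, "dz": 0.3, "grip": 0}
    - {"rx": 0, "ry": 0, "rz": 0, "dx": 0, "dy": 0, "dz": 0.6, "grip": 0}
    - {"rx": 0, "ry": 0, "rz": 0, "dx": 0, "dy": 0, "dz": 0.9, "grip": 0}

```text
clock: 8.1
tool_pos: [0.5569, -0.0721, 0.071]
tcp_rot: [0.0, 0.998, 0.057, 0.0]
contact_force: [-0.1, 0.6, 0.4]
width: 0.088
```

drive_tool:
  series:
    - {"rx": 0, "ry": 0, "rz": 0, "dx": 0, "dy": 0, "dz": 0.3, "grip": 0}
    - {"rx": 0, "ry": 0, "rz": 0, "dx": 0, "dy": 0, "dz": 0.6, "grip": 0}
    - {"rx": 0, "ry": 0, "rz": 0, "dx": 0, "dy": 0, "dz": 0.6, "grip": 0}

```text
clock: 8.4
tool_pos: [0.5563, -0.072, 0.0642]
tcp_rot: [0.0, 0.998, 0.057, -0.001]
contact_force: [-0.1, -0.3, -0.4]
width: 0.0877
```

```bash
python3 - <<'E'
from h import *
s=arm.get_state();T=s['tool_pos'];print(T,s['width'],s['contact_force'])
n="scene";b=(120,260,170,330)
im=arm.camera(n); c=im[b[0]:b[1],b[2]:b[3]].astype(float); c=np.clip((c/255)**.5*255,0,255).astype(np.uint8).copy()
big=cv2.resize(c[:,:,::-1],None,fx=4.2,fy=4.2,interpolation=cv2.INTER_CUBIC)
x=q2R(s['tcp_rot'])[:,0]
for o in(-.05,.05):
  for dz,col in((0,(0,255,0)),(.04,(0,0,255))):
    cv2.circle(big,tuple(np.int32((proj(n,T+o*x+[0,0,dz])[0]-[b[2],b[0]])*4.2)),3,col,-1)
cv2.imwrite("pics/probe.png",big)
E
```

```text
[ 0.55631007 -0.07197701  0.06422121] 0.08772998727127683 [-0.10386237 -0.26855697 -0.43305387]
```

View pics/probe.png

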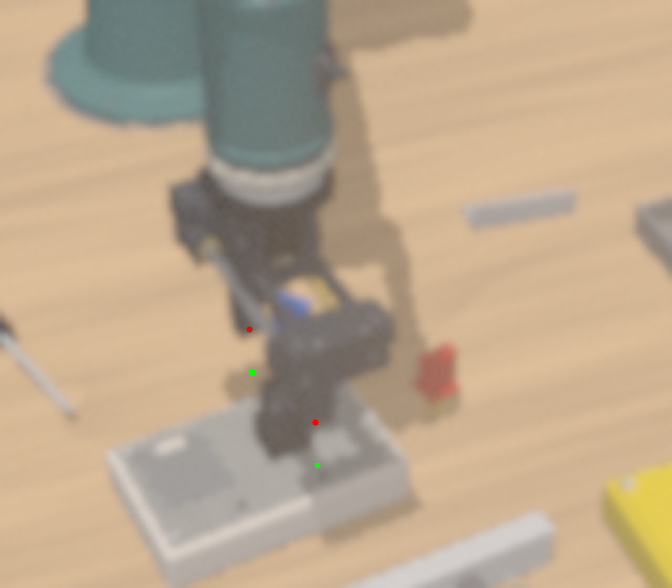

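Both open tips, at (240,332) and (318,418), match the red dots, which assume the tips lie 40 mm above the reported TCP. I felt no contact. I'll go down another 2.6 cm.

drive_tool:
  series:
    - {"rx": 0, "ry": 0, "rz": 0, "dx": 0.1, "dy": 0, "dz": 0.5, "grip": 0}
    - {"rx": 0, "ry": 0, "rz": 0, "dx": 0.1, "dy": 0, "dz": 1.0, "grip": 0}
    - {"rx": 0, "ry": 0, "rz": 0, "dx": 0.1, "dy": 0, "dz": 1.4, "grip": 0}
    - {"rx": 0, "ry": 0, "rz": 0, "dx": 0.1, "dy": 0, "dz": 1.4, "grip": 0}

```text
clock: 8.85
tool_pos: [0.5568, -0.0718, 0.0496]
tcp_rot: [0.0, 0.998, 0.057, -0.001]
contact_force: [-0.1, -0.2, -0.2]
width: 0.0881
```

drive_tool:
  series:
    - {"rx": 0, "ry": 0, "rz": 0, "dx": 0, "dy": 0, "dz": 0.3, "grip": 0}
    - {"rx": 0, "ry": 0, "rz": 0, "dx": 0, "dy": 0, "dz": 0.6, "grip": 0}
    - {"rx": 0, "ry": 0, "rz": 0, "dx": 0, "dy": 0, "dz": 0.9, "grip": 0}
    - {"rx": 0, "ry": 0, "rz": 0, "dx": 0, "dy": 0, "dz": 0.9, "grip": 0}

```text
clock: 9.25
tool_pos: [0.5563, -0.0717, 0.04]
tcp_rot: [0.0, 0.998, 0.057, -0.002]
contact_force: [-0.5, -0.0, 0.7]
width: 0.0881
```

```bash
cat >> h.py <<'E'
def look(fn,b=(120,260,170,330),f=4.2,n="scene",offs=(-.05,.05),zo=.04):
    s=arm.get_state();T=s['tool_pos'];print(s['clock'],T.round(4),round(s['width'],4),s['contact_force'].round(2))
    im=arm.camera(n); c=im[b[0]:b[1],b[2]:b[3]].astype(float); c=np.clip((c/255)**.5*255,0,255).astype(np.uint8).copy()
    big=cv2.resize(c[:,:,::-1],None,fx=f,fy=f,interpolation=cv2.INTER_CUBIC)
    Rt=q2R(s['tcp_rot']); x=Rt[:,0]
    for o in offs: cv2.circle(big,tuple(np.int32((proj(n,T+o*x-zo*Rt[:,2])[0]-[b[2],b[0]])*f)),3,(0,0,255),-1)
    cv2.imwrite("pics/"+fn,big)
E
python3 - <<'E'
from h import *
look("probe2.png")
E
```

```text
9.25 [ 0.5563 -0.0717  0.04  ] 0.0881 [-0.54 -0.04  0.7 ]
```

View pics/probe2.png

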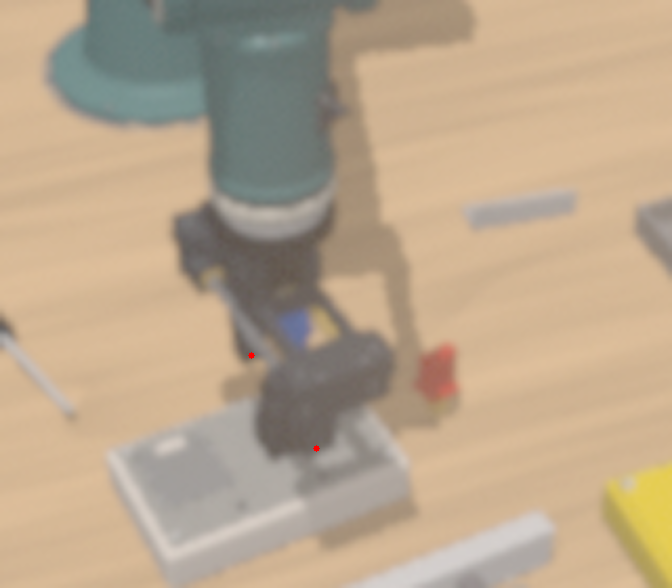

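Still no contact and the tips match, which confirms the 40 mm offset. I'll go 7 mm further for a fuller grip, then close.

drive_tool:
  series:
    - {"rx": 0, "ry": 0, "rz": 0, "dx": 0.1, "dy": 0, "dz": 0.2, "grip": 0}
    - {"rx": 0, "ry": 0, "rz": 0, "dx": 0.1, "dy": 0, "dz": 0.4, "grip": 0}
    - {"rx": 0, "ry": 0, "rz": 0, "dx": 0.1, "dy": 0, "dz": 0.6, "grip": 0}
    - {"rx": 0, "ry": 0, "rz": 0, "dx": 0.1, "dy": 0, "dz": 0.7, "grip": 0}

```text
clock: 9.7
tool_pos: [0.5573, -0.0716, 0.0329]
tcp_rot: [0.0, 0.998, 0.057, -0.002]
contact_force: [0.8, -0.5, -0.3]
width: 0.0882
```

drive_tool:
  series:
    - {"rx": 0, "ry": 0, "rz": 0, "dx": 0, "dy": 0, "dz": 0, "grip": 1}
    - {"rx": 0, "ry": 0, "rz": 0, "dx": 0, "dy": 0, "dz": 0, "grip": 1}
    - {"rx": 0, "ry": 0, "rz": 0, "dx": 0, "dy": 0, "dz": 0, "grip": 1}
    - {"rx": 0, "ry": 0, "rz": 0, "dx": 0, "dy": 0, "dz": 0, "grip": 1}
    - {"rx": 0, "ry": 0, "rz": 0, "dx": 0, "dy": 0, "dz": 0, "grip": 1}
    - {"rx": 0, "ry": 0, "rz": 0, "dx": 0, "dy": 0, "dz": 0, "grip": 1}
    - {"rx": 0, "ry": 0, "rz": 0, "dx": 0, "dy": 0, "dz": 0, "grip": 1}
    - {"rx": 0, "ry": 0, "rz": 0, "dx": 0, "dy": 0, "dz": 0, "grip": 1}
    - {"rx": 0, "ry": 0, "rz": 0, "dx": 0, "dy": 0, "dz": 0, "grip": 1}
    - {"rx": 0, "ry": 0, "rz": 0, "dx": 0, "dy": 0, "dz": 0, "grip": 1}
    - {"rx": 0, "ry": 0, "rz": 0, "dx": 0, "dy": 0, "dz": 0, "grip": 1}
    - {"rx": 0, "ry": 0, "rz": 0, "dx": 0, "dy": 0, "dz": 0, "grip": 1}
  squeeze: 25

```text
clock: 10.9
tool_pos: [0.5572, -0.0716, 0.0329]
tcp_rot: [0.0, 0.998, 0.057, -0.002]
contact_force: [-1.1, -0.2, 0.3]
width: 0.0119
```

Width is 11.9 mm, so the grip is held. I'll pull slowly straight up.

drive_tool:
  series:
    - {"rx": 0, "ry": 0, "rz": 0, "dx": 0, "dy": 0, "dz": -0.1, "grip": 1}
    - {"rx": 0, "ry": 0, "rz": 0, "dx": 0, "dy": 0, "dz": -0.2, "grip": 1}
    - {"rx": 0, "ry": 0, "rz": 0, "dx": 0, "dy": 0, "dz": -0.3, "grip": 1}
    - {"rx": 0, "ry": 0, "rz": 0, "dx": 0, "dy": 0, "dz": -0.4, "grip": 1}
    - {"rx": 0, "ry": 0, "rz": 0, "dx": 0, "dy": 0, "dz": -0.5, "grip": 1}
    - {"rx": 0, "ry": 0, "rz": 0, "dx": 0, "dy": 0, "dz": -0.7, "grip": 1}
    - {"rx": 0, "ry": 0, "rz": 0, "dx": 0, "dy": 0, "dz": -1.0, "grip": 1}

```text
clock: 11.6
tool_pos: [0.5572, -0.0712, 0.0432]
tcp_rot: [-0.0, 0.998, 0.057, -0.002]
contact_force: [-1.5, 0.4, -1.0]
width: 0.0116
```

drive_tool:
  series:
    - {"rx": 0, "ry": 0, "rz": 0, "dx": 0, "dy": 0, "dz": -0.5, "grip": 1}
    - {"rx": 0, "ry": 0, "rz": 0, "dx": 0, "dy": 0, "dz": -1.2, "grip": 1}
    - {"rx": 0, "ry": 0, "rz": 0, "dx": 0, "dy": 0, "dz": -2.0, "grip": 1}
    - {"rx": 0, "ry": 0, "rz": 0, "dx": 0, "dy": 0, "dz": -3.5, "grip": 1}
    - {"rx": 0, "ry": 0, "rz": 0, "dx": 0, "dy": 0, "dz": -5, "grip": 1}
    - {"rx": 0, "ry": 0, "rz": 0, "dx": 0, "dy": 0, "dz": -6, "grip": 1}
    - {"rx": 0, "ry": 0, "rz": 0, "dx": 0, "dy": 0, "dz": -6, "grip": 1}

```text
clock: 12.3
tool_pos: [0.5593, -0.0716, 0.1061]
tcp_rot: [0.0, 0.998, 0.057, 0.001]
contact_force: [-0.7, 0.1, -1.0]
width: 0.012
```

```bash
python3 - <<'E'
from h import *
look("pulled.png",offs=(0,))
for t in("tray","plug","lightbox","jig"):
    for d in arm.spot_point(t,"scene"): p=w("scene",d['xyz']); print(t,p.round(4),d['score'])
rel([.466,.346,.14],6.7)
E
```

```text
12.3 [ 0.5593 -0.0716  0.1061] 0.012 [-0.7   0.08 -0.96]
tray [0.4661 0.3434 0.0024] 0.68
plug [ 0.5622 -0.0735  0.1161] 0.62
plug [0.5276 0.0484 0.0011] 0.53
lightbox [0.7194 0.201  0.0034] 0.85
lightbox [ 5.593e-01 -9.510e-02  5.000e-04] 0.57
jig [ 0.684  -0.0783  0.0008] 0.6
jig [ 0.5593 -0.0716  0.1181] 0.31
t 12.55 pos [ 0.5566 -0.0711  0.1023] F [ 0.49  0.35 -0.82] w 0.0118 q [-0.17  0.14  1.95 -0.    1.06 -0.28]
d cm [ -4.29 -42.48  -3.69] rv [-0.0013  0.0051 -0.0034]
```

View pics/pulled.png

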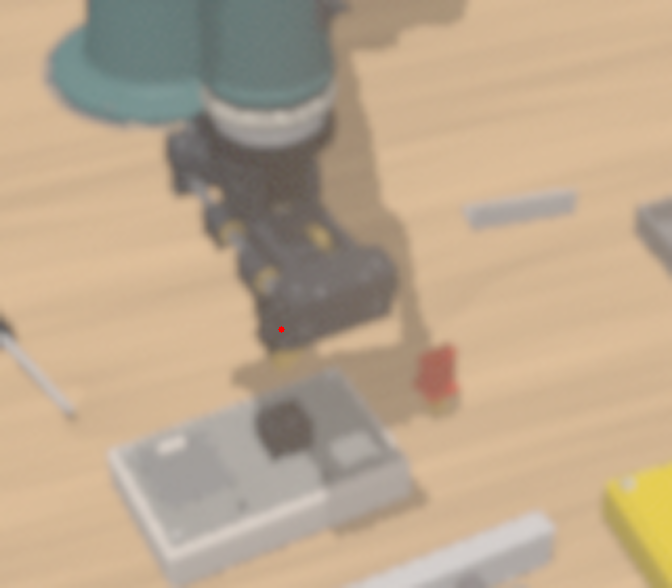

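The plug is out: the brass shank shows at (288,358), the socket is empty at (285,428), and the box hasn't moved. I'll carry it to the tray and lean it, so that it lies down when released.

```bash
python3 - <<'E'
from h import *
rel([.466,.376,.10],6.7)
c=unproj("top",np.array([(175,247),(238,252),(228,326),(163,320)])/1.5,.028);print(c.round(3),c.mean(0))
E
```

```text
t 12.55 pos [ 0.5566 -0.0711  0.1023] F [ 0.49  0.35 -0.82] w 0.0118 q [-0.17  0.14  1.95 -0.    1.06 -0.28]
d cm [ -3.93 -45.45   0.31] rv [-0.0013  0.0051 -0.0034]
[[0.533 0.403 0.028]
 [0.537 0.284 0.028]
 [0.397 0.28  0.028]
 [0.395 0.399 0.028]] [0.46543983 0.34155354 0.028     ]
```

drive_tool:
  series:
    - {"rx": 0, "ry": 0, "rz": 0, "dx": -0.3, "dy": -3, "dz": -1, "grip": 1}
    - {"rx": 0, "ry": 0, "rz": 0, "dx": -1, "dy": -10, "dz": -1, "grip": 1}
    - {"rx": 0.1, "ry": 0, "rz": 0, "dx": -3.9, "dy": -45.2, "dz": 0, "grip": 1}
    - {"rx": 0.2, "ry": 0, "rz": 0, "dx": -3.9, "dy": -45.2, "dz": 0, "grip": 1}
    - {"rx": 0.3, "ry": 0, "rz": 0, "dx": -3.9, "dy": -45.2, "dz": 0, "grip": 1}
    - {"rx": 0.4, "ry": 0, "rz": 0, "dx": -3.9, "dy": -45.2, "dz": 0, "grip": 1}
    - {"rx": 0.5, "ry": 0, "rz": 0, "dx": -3.9, "dy": -45.2, "dz": 0, "grip": 1}
    - {"rx": 0.6, "ry": 0, "rz": 0, "dx": -3.9, "dy": -45.2, "dz": 0, "grip": 1}
    - {"rx": 0.6, "ry": 0, "rz": 0, "dx": -3.9, "dy": -45.2, "dz": 0, "grip": 1}
    - {"rx": 0.6, "ry": 0, "rz": 0, "dx": -3.9, "dy": -45.2, "dz": 0, "grip": 1}
    - {"rx": 0.6, "ry": 0, "rz": 0, "dx": -3.9, "dy": -45.2, "dz": 0, "grip": 1}
    - {"rx": 0.6, "ry": 0, "rz": 0, "dx": -3.9, "dy": -45.2, "dz": 0, "grip": 1}

```text
clock: 13.75
tool_pos: [0.4659, 0.3735, 0.1023]
tcp_rot: [-0.295, 0.954, 0.054, -0.02]
contact_force: [0.9, -0.4, -0.3]
width: 0.0114
```

```bash
python3 - <<'E'
from h import *
look("tray1.png",b=(100,240,260,420),offs=(0,),zo=.009)
s=arm.get_state();Rt=q2R(s['tcp_rot']);print(Rt.round(3),s['qpos'].round(2))
rel([.466,.373,.0045],Rt=Rt)
for t in("plug",):
    for d in arm.spot_point(t,"scene"): p=w("scene",d['xyz']); print(t,p.round(4),d['score'])
E
```

```text
13.75 [0.4659 0.3735 0.1023] 0.0114 [ 0.9  -0.43 -0.3 ]
[[ 0.993  0.091 -0.069]
 [ 0.114 -0.82   0.561]
 [-0.006 -0.565 -0.825]] [ 0.27  0.13  2.09  0.75  0.97 -0.3 ]
t 13.8 pos [0.4664 0.373  0.1025] F [-0.07 -0.92  0.17] w 0.0116 q [ 0.27  0.13  2.09  0.75  0.97 -0.3 ]
d cm [0.01 5.54 8.09] rv [0. 0. 0.]
plug [ 0.437  -0.0246  0.005 ] 0.67
plug [0.4641 0.3445 0.0012] 0.66
plug [ 0.6868 -0.0729  0.0266] 0.56
```

View pics/tray1.png

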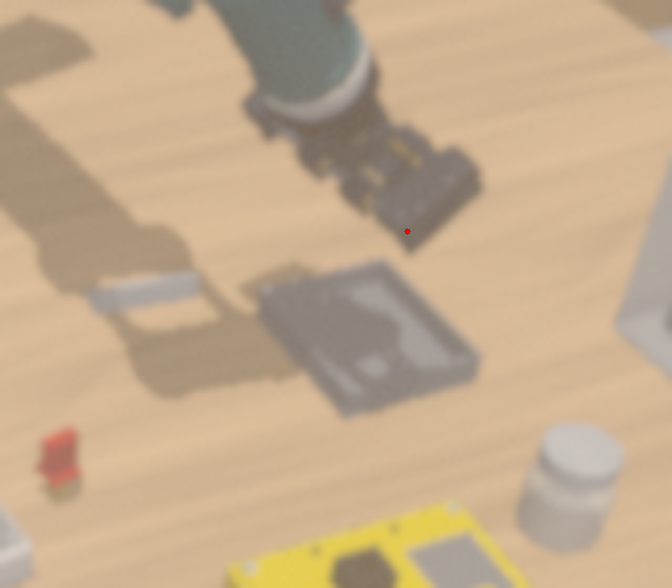

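Above the tray, whose rim spans (260,300)-(475,365), and leaned 0.6 rad, with the plug hidden behind the gripper. I'll descend straight down.

drive_tool:
  series:
    - {"rx": 0, "ry": 0, "rz": 0, "dx": 0, "dy": 2, "dz": 2.9, "grip": 1}
    - {"rx": 0, "ry": 0, "rz": 0, "dx": 0, "dy": 4, "dz": 5.8, "grip": 1}
    - {"rx": 0, "ry": 0, "rz": 0, "dx": 0, "dy": 4.6, "dz": 6.7, "grip": 1}
    - {"rx": 0, "ry": 0, "rz": 0, "dx": 0, "dy": 4.9, "dz": 7.2, "grip": 1}
    - {"rx": 0, "ry": 0, "rz": 0, "dx": 0, "dy": 5.1, "dz": 7.5, "grip": 1}
    - {"rx": 0, "ry": 0, "rz": 0, "dx": 0, "dy": 5.1, "dz": 7.5, "grip": 1}

```text
clock: 14.45
tool_pos: [0.4674, 0.3731, 0.013]
tcp_rot: [-0.296, 0.954, 0.053, -0.019]
contact_force: [-0.6, 0.1, 0.6]
width: 0.0119
```

```bash
python3 - <<'E'
from h import *
look("tray2.png",b=(100,240,260,420),offs=(0,),zo=.009)
rel([.466,.373,.0045],Rt=q2R(arm.get_state()['tcp_rot']))
E
```

```text
14.45 [0.4674 0.3731 0.013 ] 0.0119 [-0.59  0.14  0.64]
t 14.5 pos [0.4675 0.3732 0.0133] F [-0.13 -0.64 -0.83] w 0.012 q [ 0.27  0.27  2.13  0.85  0.84 -0.46]
d cm [-0.15  0.5   0.72] rv [0. 0. 0.]
```

View pics/tray2.png

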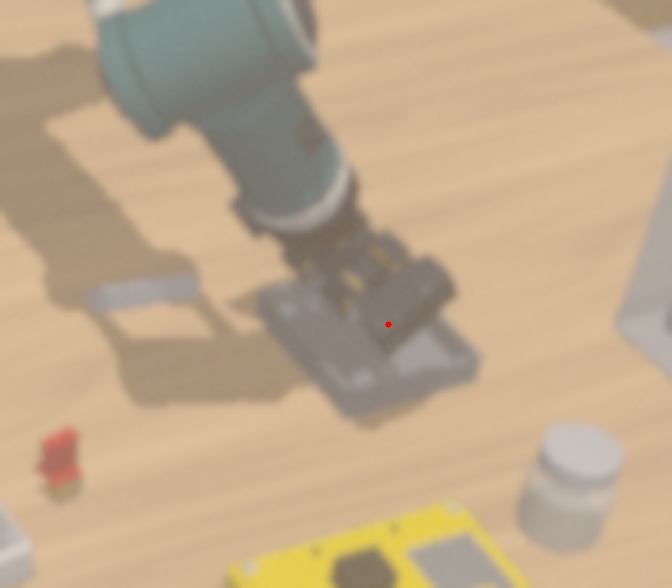

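It is over the tray, about 1 cm above the floor. I'll go down 7 mm more and open.

drive_tool:
  series:
    - {"rx": 0, "ry": 0, "rz": 0, "dx": -0.1, "dy": 0.2, "dz": 0.3, "grip": 1}
    - {"rx": 0, "ry": 0, "rz": 0, "dx": -0.1, "dy": 0.4, "dz": 0.6, "grip": 1}
    - {"rx": 0, "ry": 0, "rz": 0, "dx": -0.1, "dy": 0.4, "dz": 0.6, "grip": 1}

```text
clock: 14.8
tool_pos: [0.4663, 0.3732, 0.0061]
tcp_rot: [-0.296, 0.954, 0.053, -0.018]
contact_force: [-0.3, -0.6, -0.4]
width: 0.0118
```

drive_tool:
  series:
    - {"rx": 0, "ry": 0, "rz": 0, "dx": 0, "dy": 0, "dz": 0, "grip": 0}
    - {"rx": 0, "ry": 0, "rz": 0, "dx": 0, "dy": 0, "dz": 0, "grip": 0}
    - {"rx": 0, "ry": 0, "rz": 0, "dx": 0, "dy": 0, "dz": 0, "grip": 0}
    - {"rx": 0, "ry": 0, "rz": 0, "dx": 0, "dy": 0, "dz": 0, "grip": 0}
    - {"rx": 0, "ry": 0, "rz": 0, "dx": 0, "dy": 0, "dz": 0, "grip": 0}
    - {"rx": 0, "ry": 0, "rz": 0, "dx": 0, "dy": 0, "dz": 0, "grip": 0}
    - {"rx": 0, "ry": 0, "rz": 0, "dx": 0, "dy": 0, "dz": 0, "grip": 0}
    - {"rx": 0, "ry": 0, "rz": 0, "dx": 0, "dy": 0, "dz": 0, "grip": 0}

```text
clock: 15.6
tool_pos: [0.4664, 0.3732, 0.0061]
tcp_rot: [-0.296, 0.954, 0.053, -0.018]
contact_force: [-0.0, -0.4, -0.1]
width: 0.0739
```

drive_tool:
  series:
    - {"rx": 0, "ry": 0, "rz": 0, "dx": 0, "dy": 0, "dz": -1, "grip": 0}
    - {"rx": 0, "ry": 0, "rz": 0, "dx": 0, "dy": 0, "dz": -3, "grip": 0}
    - {"rx": 0, "ry": 0, "rz": 0, "dx": 0, "dy": 0, "dz": -6, "grip": 0}
    - {"rx": 0, "ry": 0, "rz": 0, "dx": 0, "dy": 0, "dz": -10, "grip": 0}
    - {"rx": 0, "ry": 0, "rz": 0, "dx": 0, "dy": 0, "dz": -12, "grip": 0}
    - {"rx": 0, "ry": 0, "rz": 0, "dx": 0, "dy": 0, "dz": -12, "grip": 0}

```text
clock: 16.2
tool_pos: [0.4774, 0.3049, 0.1086]
tcp_rot: [-0.296, 0.954, 0.053, -0.015]
contact_force: [0.5, 1.0, -0.2]
width: 0.088
```

```bash
python3 - <<'E'
from h import *
look("tray3.png",b=(100,240,260,420),offs=())
for t in("plug","plug_mid"):
    for d in arm.spot_point(t,"scene"): p=w("scene",d['xyz']); print(t,p.round(4),d['score'])
im=arm.camera("top");cv2.imwrite("pics/tray3t.png",cv2.resize(im[:,:,::-1],None,fx=1.5,fy=1.5))
for t in("plug_mid","lightbox"):
    for d in arm.spot_point(t,"top"): p=w("top",d['xyz']); print(t,p.round(4),d['score'])
E
```

```text
16.2 [0.4774 0.3049 0.1086] 0.088 [ 0.47  1.05 -0.19]
plug [0.528  0.0509 0.0026] 0.65
plug [ 0.4381 -0.0247  0.0087] 0.61
plug [0.4679 0.3608 0.0191] 0.39
plug_mid [0.4701 0.3326 0.0171] 0.55
plug_mid [0.5277 0.0531 0.0308] 0.47
plug_mid [ 0.4376 -0.0254  0.0299] 0.68
plug_mid [0.4737 0.3352 0.0167] 0.54
plug_mid [0.5311 0.0569 0.0304] 0.41
lightbox [ 0.5649 -0.0873 -0.0056] 0.75
lightbox [0.721  0.2071 0.0034] 0.59
lightbox [0.4653 0.3515 0.0013] 0.23
```

View pics/tray3.png

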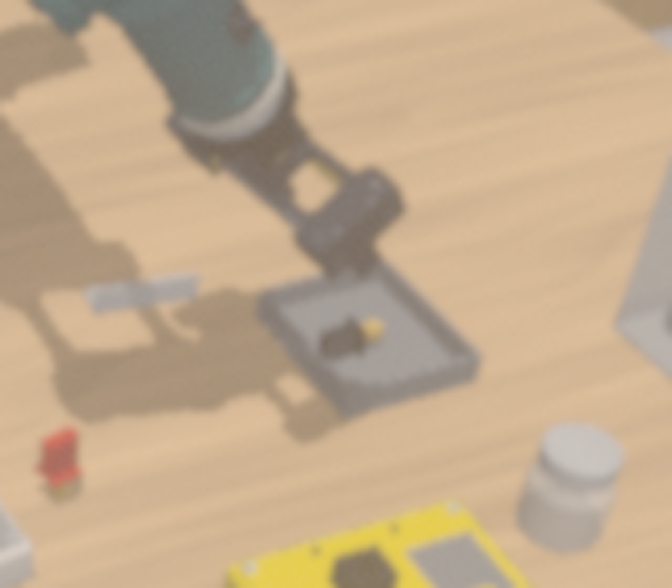

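View pics/tray3t.png

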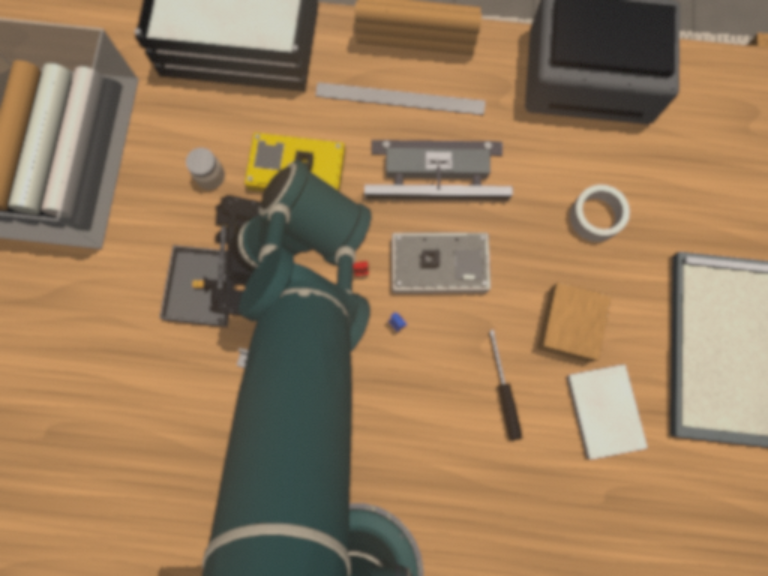

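The plug lies in the tray, at (350,338) in the crop, shank to the right; plug_mid is about (0.471,0.334) against the tray centre (0.466,0.344). Next I work out the push start behind the box's -x side, with the fingers open and spread along that side.

```bash
python3 - <<'E'
from h import *
print('driver tip',unproj("top",np.array([[491,331]])/1.5,.005),'blue',unproj("top",np.array([[397,322]])/1.5,.03))
im=arm.camera("top");c=im[90:240,230:360]
cv2.imwrite("pics/box2.png",cv2.resize(c[:,:,::-1],None,fx=4,fy=4,interpolation=cv2.INTER_CUBIC))
# box yaw via edges: rotated rect of white/grey silhouette top
for d in arm.silhouettes("lightbox","top")[:3]:
    ys,xs=np.nonzero(d['region']);P=unproj("top",np.c_[xs,ys],.04)[:,:2].astype(np.float32)*1000
    print(d['score'],cv2.minAreaRect(P))
rel([.483,-.102,.09],-84.5)
E
```

```text
driver tip [[ 0.44474984 -0.19779037  0.005     ]] blue [[ 0.43811334 -0.02339529  0.03      ]]
0.89 ((555.6050415039062, -89.91017150878906), (113.71312713623047, 178.17324829101562), 6.373730182647705)
0.57 ((714.4931640625, 202.54867553710938), (181.3874053955078, 120.77730560302734), 89.56291198730469)
0.24 ((347.41650390625, -219.58453369140625), (194.74203491210938, 25.955894470214844), 16.924833297729492)
t 16.6 pos [0.4732 0.3061 0.1038] F [-0.29 -0.29 -0.07] w 0.0876 q [ 0.14  0.11  2.11  0.72  1.04 -0.39]
d cm [ -3.65  34.32 -21.85] rv [-0.4633  0.4803  1.5344]
```

View pics/box2.png

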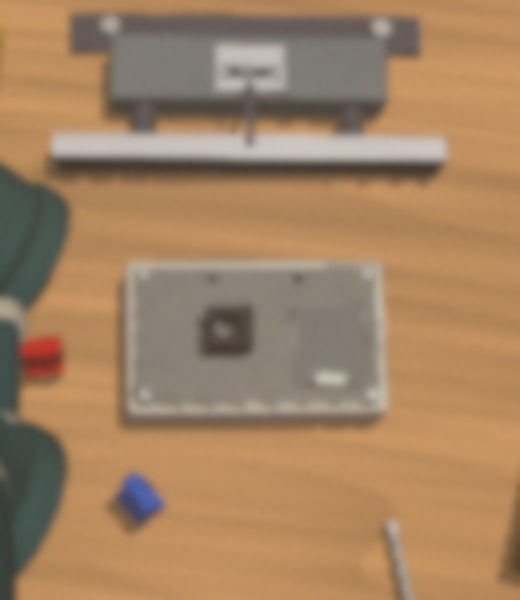

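The box sits unmoved at (255,340) with its socket empty. The blue plug at (138,498) and the driver tip at (393,525) leave room for the fingers.

drive_tool:
  series:
    - {"rx": -0.463, "ry": 0.48, "rz": 1.534, "dx": -3.6, "dy": 34.3, "dz": -21.8, "grip": 0}
    - {"rx": -0.463, "ry": 0.48, "rz": 1.534, "dx": -3.6, "dy": 34.3, "dz": -21.8, "grip": 0}
    - {"rx": -0.463, "ry": 0.48, "rz": 1.534, "dx": -3.6, "dy": 34.3, "dz": -21.8, "grip": 0}
    - {"rx": -0.463, "ry": 0.48, "rz": 1.534, "dx": -3.6, "dy": 34.3, "dz": -21.8, "grip": 0}
    - {"rx": -0.463, "ry": 0.48, "rz": 1.534, "dx": -3.6, "dy": 34.3, "dz": -21.8, "grip": 0}
    - {"rx": -0.463, "ry": 0.48, "rz": 1.534, "dx": -3.6, "dy": 34.3, "dz": -21.8, "grip": 0}
    - {"rx": -0.463, "ry": 0.48, "rz": 1.534, "dx": -3.6, "dy": 34.3, "dz": -21.8, "grip": 0}
    - {"rx": -0.463, "ry": 0.48, "rz": 1.534, "dx": -3.6, "dy": 34.3, "dz": -21.8, "grip": 0}
    - {"rx": -0.463, "ry": 0.48, "rz": 1.534, "dx": -3.6, "dy": 34.3, "dz": -21.8, "grip": 0}
    - {"rx": -0.463, "ry": 0.48, "rz": 1.534, "dx": -3.6, "dy": 34.3, "dz": -21.8, "grip": 0}
    - {"rx": -0.463, "ry": 0.48, "rz": 1.534, "dx": -3.6, "dy": 34.3, "dz": -21.8, "grip": 0}
    - {"rx": -0.463, "ry": 0.48, "rz": 1.534, "dx": -3.6, "dy": 34.3, "dz": -21.8, "grip": 0}

```text
clock: 17.8
tool_pos: [0.4838, -0.1005, 0.0893]
tcp_rot: [0.001, 0.74, -0.673, -0.0]
contact_force: [-0.4, 0.0, -0.1]
width: 0.0886
```

```bash
python3 - <<'E'
from h import *
rel([.483,-.102,.08],-84.5)
E
```

```text
t 17.8 pos [ 0.4838 -0.1005  0.0893] F [-0.38  0.03 -0.11] w 0.0886 q [-0.25  0.02  2.1  -0.    1.02  1.22]
d cm [0.14 0.09 0.93] rv [ 0.0014 -0.0002 -0.0017]
```

drive_tool:
  series:
    - {"rx": 0, "ry": 0, "rz": 0, "dx": 0.1, "dy": 0.1, "dz": 2, "grip": 0}
    - {"rx": 0, "ry": 0, "rz": 0, "dx": 0.1, "dy": 0.1, "dz": 5, "grip": 0}
    - {"rx": 0, "ry": 0, "rz": 0, "dx": 0.1, "dy": 0.1, "dz": 7, "grip": 0}
    - {"rx": 0, "ry": 0, "rz": 0, "dx": 0.1, "dy": 0.1, "dz": 7, "grip": 0}
    - {"rx": 0, "ry": 0, "rz": 0, "dx": 0.1, "dy": 0.1, "dz": 7, "grip": 0}

```text
clock: 18.3
tool_pos: [0.4823, -0.1012, 0.0188]
tcp_rot: [0.001, 0.74, -0.673, -0.001]
contact_force: [0.2, -0.9, -0.1]
width: 0.0886
```

```bash
python3 - <<'E'
from h import *
look("pre.png",offs=(-.05,0,.05))
rel([.483,-.102,-.026],-84.5)
E
```

```text
18.3 [ 0.4823 -0.1012  0.0188] 0.0886 [ 0.24 -0.93 -0.1 ]
t 18.35 pos [ 0.4833 -0.1015  0.0197] F [ 0.53 -0.11  0.33] w 0.0881 q [-0.26  0.12  2.15 -0.    0.88  1.22]
d cm [0.05 0.03 4.57] rv [ 0.001  -0.0002 -0.0014]
```

View pics/pre.png

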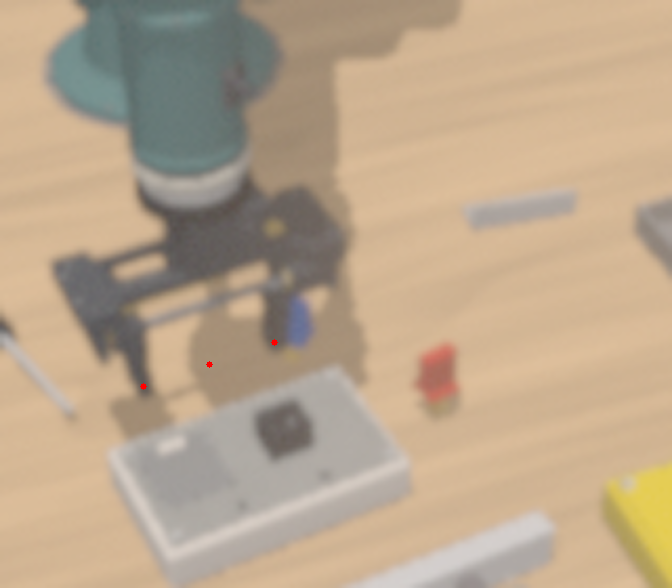

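The two tips, at (143,390) and (275,345), match the prediction and lie behind the -x side, clear of the blue plug at (300,322). I'll go down to about 15 mm above the bench.

drive_tool:
  series:
    - {"rx": 0, "ry": 0, "rz": 0, "dx": 0, "dy": 0, "dz": 1.5, "grip": 0}
    - {"rx": 0, "ry": 0, "rz": 0, "dx": 0, "dy": 0, "dz": 3, "grip": 0}
    - {"rx": 0, "ry": 0, "rz": 0, "dx": 0, "dy": 0, "dz": 4, "grip": 0}
    - {"rx": 0, "ry": 0, "rz": 0, "dx": 0, "dy": 0, "dz": 4.4, "grip": 0}
    - {"rx": 0, "ry": 0, "rz": 0, "dx": 0, "dy": 0, "dz": 4.4, "grip": 0}

```text
clock: 18.85
tool_pos: [0.4833, -0.1016, -0.0241]
tcp_rot: [0.0, 0.74, -0.673, -0.0]
contact_force: [-0.3, -0.5, 0.4]
width: 0.088
```

drive_tool:
  series:
    - {"rx": 0, "ry": 0, "rz": 0, "dx": 0, "dy": -0.4, "dz": 0, "grip": 0}
    - {"rx": 0, "ry": 0, "rz": 0, "dx": 0, "dy": -0.8, "dz": 0, "grip": 0}
    - {"rx": 0, "ry": 0, "rz": 0, "dx": 0, "dy": -1.2, "dz": 0, "grip": 0}
    - {"rx": 0, "ry": 0, "rz": 0, "dx": 0, "dy": -1.6, "dz": 0, "grip": 0}
    - {"rx": 0, "ry": 0, "rz": 0, "dx": 0, "dy": -2, "dz": 0, "grip": 0}
    - {"rx": 0, "ry": 0, "rz": 0, "dx": 0, "dy": -2.4, "dz": 0, "grip": 0}
    - {"rx": 0, "ry": 0, "rz": 0, "dx": 0, "dy": -2.8, "dz": 0, "grip": 0}

```text
clock: 19.55
tool_pos: [0.5113, -0.0989, -0.0242]
tcp_rot: [0.001, 0.74, -0.673, -0.0]
contact_force: [-3.7, 0.6, 2.2]
width: 0.0878
```

```bash
python3 - <<'E'
from h import *
look("push1.png",b=(130,290,170,340),f=3.7,offs=(-.05,.05))
rel([.483,-.102,-.026],-84.5)
for t in("lightbox","jig"):
    for d in arm.spot_point(t,"scene")[:2]: p=w("scene",d['xyz']); print(t,p.round(4),d['score'])
E
```

```text
19.55 [ 0.5113 -0.0989 -0.0242] 0.0878 [-3.67  0.62  2.2 ]
t 19.6 pos [ 0.5124 -0.0989 -0.024 ] F [-0.77  0.5  -0.98] w 0.0878 q [-0.24  0.23  2.11 -0.    0.8   1.24]
d cm [0.03 2.96 0.19] rv [-0.0001 -0.0004 -0.0015]
lightbox [ 0.5754 -0.0957  0.0009] 0.76
lightbox [0.7194 0.2011 0.004 ] 0.72
```

View pics/push1.png

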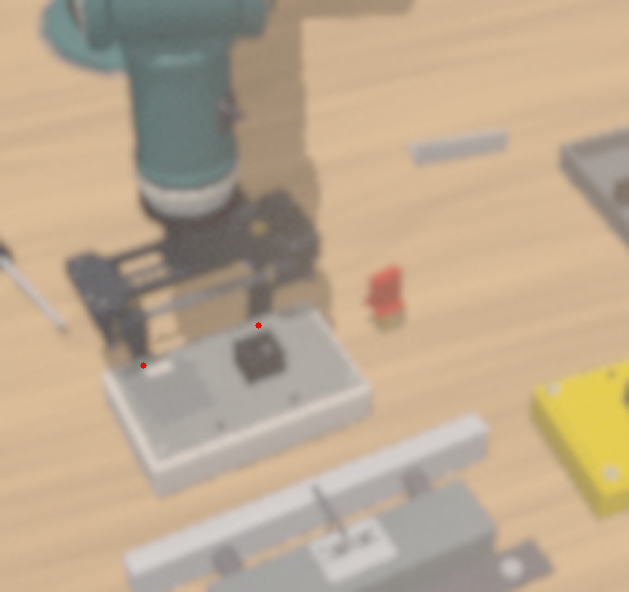

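Both fingers bear on the -x side and the box slid about 15 mm flat. Its front edge is at (160,470)-(370,395) and the fence at (130,560)-(485,420). About 55 mm remains.

drive_tool:
  series:
    - {"rx": 0, "ry": 0, "rz": 0, "dx": 0, "dy": -0.4, "dz": 0, "grip": 0}
    - {"rx": 0, "ry": 0, "rz": 0, "dx": 0, "dy": -0.8, "dz": 0, "grip": 0}
    - {"rx": 0, "ry": 0, "rz": 0, "dx": 0, "dy": -1.2, "dz": 0, "grip": 0}
    - {"rx": 0, "ry": 0, "rz": 0, "dx": 0, "dy": -1.6, "dz": 0, "grip": 0}
    - {"rx": 0, "ry": 0, "rz": 0, "dx": 0, "dy": -2, "dz": 0, "grip": 0}
    - {"rx": 0, "ry": 0, "rz": 0, "dx": 0, "dy": -2.4, "dz": 0, "grip": 0}
    - {"rx": 0, "ry": 0, "rz": 0, "dx": 0, "dy": -2.8, "dz": 0, "grip": 0}
    - {"rx": 0, "ry": 0, "rz": 0, "dx": 0, "dy": -3.2, "dz": 0, "grip": 0}
    - {"rx": 0, "ry": 0, "rz": 0, "dx": 0, "dy": -3.6, "dz": 0, "grip": 0}
    - {"rx": 0, "ry": 0, "rz": 0, "dx": 0, "dy": -4.0, "dz": 0, "grip": 0}
    - {"rx": 0, "ry": 0, "rz": 0, "dx": 0, "dy": -4.3, "dz": 0, "grip": 0}
    - {"rx": 0, "ry": 0, "rz": 0, "dx": 0, "dy": -4.6, "dz": 0, "grip": 0}

```text
clock: 20.9
tool_pos: [0.5584, -0.0946, -0.024]
tcp_rot: [-0.0, 0.74, -0.673, 0.0]
contact_force: [-1.6, -0.2, -0.8]
width: 0.0882
```

```bash
python3 - <<'E'
from h import *
look("push2.png",b=(150,310,180,350),f=3.7,offs=(-.05,.05))
rel([.483,-.102,-.026],-84.5)
for t in("lightbox","jig"):
    for d in arm.spot_point(t,"scene")[:2]: p=w("scene",d['xyz']); print(t,p.round(4),d['score'])
E
```

```text
20.9 [ 0.5584 -0.0946 -0.024 ] 0.0882 [-1.64 -0.18 -0.82]
t 20.95 pos [ 0.5591 -0.0946 -0.0238] F [-1.89 -0.63 -1.15] w 0.0883 q [-0.21  0.3   2.02 -0.    0.82  1.26]
d cm [0.01 7.64 0.21] rv [-0.0016 -0.0007 -0.0014]
lightbox [ 0.6252 -0.0882 -0.0012] 0.86
lightbox [0.719  0.2033 0.0026] 0.72
jig [ 0.6851 -0.0772 -0.0016] 0.77
```

View pics/push2.png

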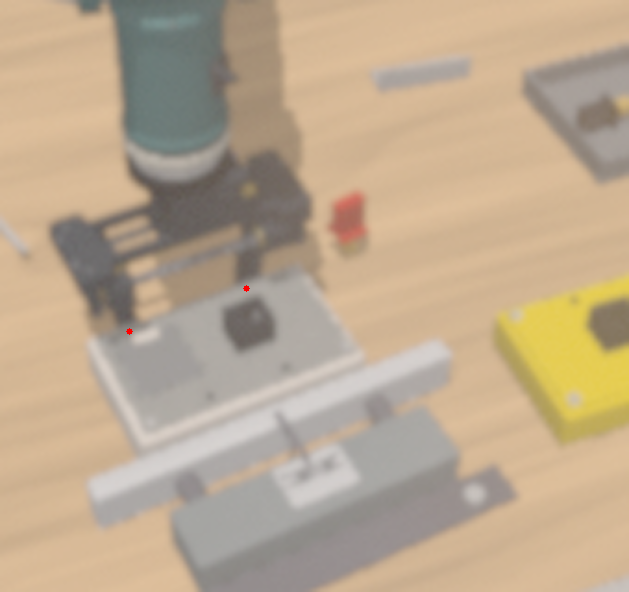

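The box is parallel to the fence and about 9 mm off. I'll take smaller steps and read the force.

drive_tool:
  series:
    - {"rx": 0, "ry": 0, "rz": 0, "dx": 0, "dy": -0.3, "dz": 0, "grip": 0}
    - {"rx": 0, "ry": 0, "rz": 0, "dx": 0, "dy": -0.6, "dz": 0, "grip": 0}
    - {"rx": 0, "ry": 0, "rz": 0, "dx": 0, "dy": -0.9, "dz": 0, "grip": 0}
    - {"rx": 0, "ry": 0, "rz": 0, "dx": 0, "dy": -0.9, "dz": 0, "grip": 0}
    - {"rx": 0, "ry": 0, "rz": 0, "dx": 0, "dy": -0.9, "dz": 0, "grip": 0}

```text
clock: 21.55
tool_pos: [0.5687, -0.0939, -0.0235]
tcp_rot: [-0.001, 0.74, -0.673, 0.002]
contact_force: [-0.5, -0.5, -0.2]
width: 0.088
```

drive_tool:
  series:
    - {"rx": 0, "ry": 0, "rz": 0, "dx": 0, "dy": -0.2, "dz": 0, "grip": 0}
    - {"rx": 0, "ry": 0, "rz": 0, "dx": 0, "dy": -0.4, "dz": 0, "grip": 0}
    - {"rx": 0, "ry": 0, "rz": 0, "dx": 0, "dy": -0.4, "dz": 0, "grip": 0}
    - {"rx": 0, "ry": 0, "rz": 0, "dx": 0, "dy": -0.4, "dz": 0, "grip": 0}

```text
clock: 21.95
tool_pos: [0.5715, -0.0937, -0.0235]
tcp_rot: [0.0, 0.74, -0.673, 0.001]
contact_force: [-5.4, -1.3, 2.6]
width: 0.0886
```

```bash
cat >> h.py <<'E'
def force(k=6):
    L=[]
    for i in range(k):
        arm.camera("scene"); s=arm.get_state(); L.append(np.r_[s['contact_force'],s['tool_pos']])
    L=np.array(L); a=np.radians(5.5); u=np.array([np.cos(a),np.sin(a),0])
    print('t',s['clock'],'push N mean',(-L[:,:3]@u).mean().round(2),'each',(-L[:,:3]@u).round(1),'F',L[:,:3].mean(0).round(2),'pos',L[:,3:].mean(0).round(4),'along',(L[:,3:]@u).mean().round(4))
E
python3 - <<'E'
from h import *
force()
look("push3.png",b=(150,310,180,350),f=3.7,offs=())
E
```

```text
t 22.25 push N mean 5.36 each [4.5 5.7 5.7 5.6 6.  4.7] F [-5.27 -1.19  2.68] pos [ 0.5715 -0.0937 -0.0235] along 0.5599
22.25 [ 0.5714 -0.0937 -0.0235] 0.0881 [-4.68 -0.86  2.5 ]
```

View pics/push3.png

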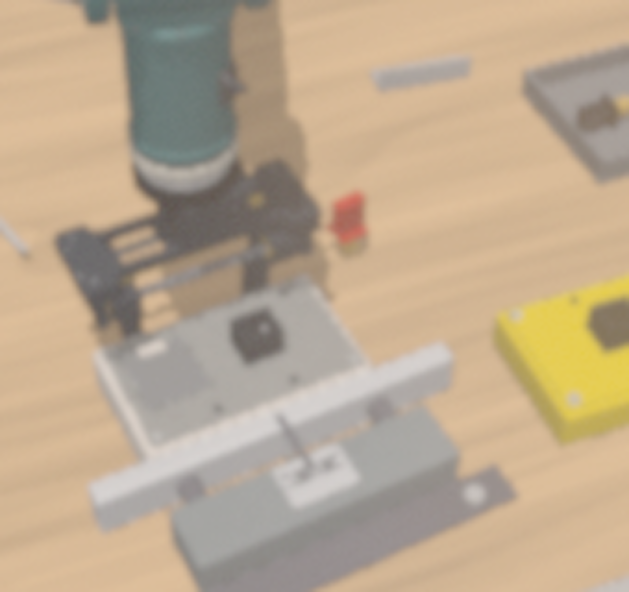

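The box now bears on the fence: 5.4 N push, part of it pad friction, and the fence hardly back. I'll push 4 mm more.

drive_tool:
  series:
    - {"rx": 0, "ry": 0, "rz": 0, "dx": 0, "dy": -0.2, "dz": 0, "grip": 0}
    - {"rx": 0, "ry": 0, "rz": 0, "dx": 0, "dy": -0.4, "dz": 0, "grip": 0}
    - {"rx": 0, "ry": 0, "rz": 0, "dx": 0, "dy": -0.4, "dz": 0, "grip": 0}
    - {"rx": 0, "ry": 0, "rz": 0, "dx": 0, "dy": -0.4, "dz": 0, "grip": 0}

```text
clock: 22.7
tool_pos: [0.5732, -0.0937, -0.0235]
tcp_rot: [0.002, 0.74, -0.672, -0.001]
contact_force: [-8.2, -1.9, 6.5]
width: 0.0885
```

```bash
python3 - <<'E'
from h import *
force()
for n,b in (("scene",(255,295,240,290)),("top",(95,135,265,315))):
    a=np.mean([arm.camera(n) for _ in range(4)],0)
    c=a[b[0]:b[1],b[2]:b[3]].clip(0,255).astype(np.uint8)
    cv2.imwrite(f"pics/ptr_{n}.png",cv2.resize(c[:,:,::-1].copy(),None,fx=12,fy=12,interpolation=cv2.INTER_CUBIC))
    for t in("fence_face","lightbox","jig"):
        for d in arm.spot_point(t,n)[:2]: p=w(n,d['xyz']); print(n,t,p.round(4),d['score'])
E
```

```text
t 23.0 push N mean 8.12 each [8.6 7.7 8.5 8.3 8.4 7.2] F [-7.91 -2.53  5.88] pos [ 0.5732 -0.0937 -0.0235] along 0.5616
scene fence_face [ 0.6918 -0.0698  0.0294] 0.92
scene lightbox [0.7215 0.2021 0.0047] 0.8
scene lightbox [ 6.38e-01 -8.95e-02 -6.00e-04] 0.66
scene jig [ 0.6847 -0.0802  0.0013] 0.82
top lightbox [0.7198 0.2072 0.0018] 0.85
```

View pics/ptr_scene.png

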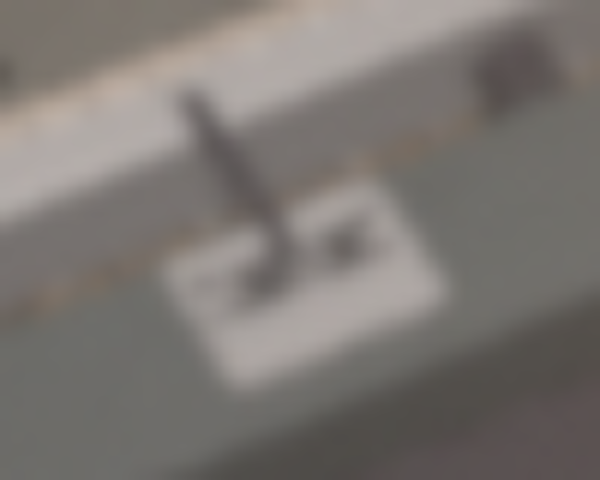

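View pics/ptr_top.png

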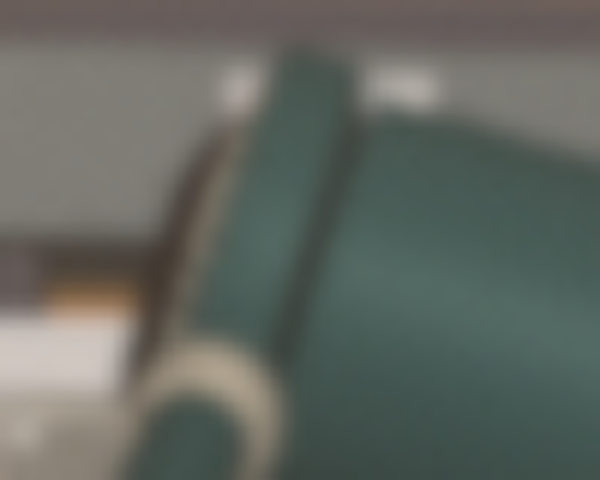

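The pointer end is between the marks near (285,250), not yet readable. I'll measure the fence travel by comparing profiles across the bar's free ends with the first picture.

```bash
cat >> h.py <<'E'
JO=np.array([.686,-.0745]);JA=np.radians(5.5)
def jig(P,z):
    P=np.atleast_2d(P);c,s=np.cos(JA),np.sin(JA)
    return np.c_[JO[0]+c*P[:,0]-s*P[:,1],JO[1]+s*P[:,0]+c*P[:,1],np.full(len(P),z)]
def prof(im,ys,n="scene"):
    xs=np.arange(-.03,.06,.0005); g=cv2.cvtColor(im.astype(np.uint8),cv2.COLOR_RGB2GRAY).astype(np.float32)
    out=[]
    for y in ys:
        uv=proj(n,jig(np.c_[xs,np.full(len(xs),y)],.038)).astype(np.float32)
        out.append(cv2.remap(g,uv[:,0:1],uv[:,1:2],cv2.INTER_CUBIC)[:,0])
    return xs,np.mean(out,0)
def fence(k=6):
    ref=np.load("pics/scene1.npy"); cur=np.mean([arm.camera("scene") for _ in range(k)],0)
    for ys in(np.arange(-.136,-.105,.002),np.arange(.105,.136,.002)):
        xs,a=prof(ref,ys);_,b=prof(cur,ys)
        a=cv2.GaussianBlur(a[None],(0,0),3)[0];b=cv2.GaussianBlur(b[None],(0,0),3)[0]
        best=[]
        m=(xs>-.012)&(xs<.026)   # region of bar in ref
        sh=np.arange(-.003,.018,.00025)
        e=[np.mean((np.interp(xs[m]+d,xs,b)-a[m])**2) for d in sh]
        i=int(np.argmin(e)); print('fence end y',ys.mean().round(3),'shift mm',(sh[i]*1000).round(2),'res',round(e[i],1),'e0',round(e[12],1))
E
python3 - <<'E'
from h import *
fence(6)
E
```

```text
fence end y -0.121 shift mm 5.0 res 28.6 e0 303.1
fence end y 0.12 shift mm 5.5 res 17.8 e0 246.8
```

The fence is back about 5.2 mm, or 6.5 N, consistent with 8.1 N push less friction. The arm yields about 0.29 mm/N, so I'll aim 6 mm further, plus a slight raise to relieve the upward load, and then hold.

drive_tool:
  series:
    - {"rx": 0, "ry": 0, "rz": 0, "dx": 0, "dy": -0.3, "dz": 0, "grip": 0}
    - {"rx": 0, "ry": 0, "rz": 0, "dx": 0, "dy": -0.45, "dz": -0.05, "grip": 0}
    - {"rx": 0, "ry": 0, "rz": 0, "dx": 0, "dy": -0.6, "dz": -0.1, "grip": 0}
    - {"rx": 0, "ry": 0, "rz": 0, "dx": 0, "dy": -0.6, "dz": -0.1, "grip": 0}
    - {"rx": 0, "ry": 0, "rz": 0, "dx": 0, "dy": -0.6, "dz": -0.1, "grip": 0}

```text
clock: 24.5
tool_pos: [0.5749, -0.0936, -0.0236]
tcp_rot: [0.005, 0.741, -0.672, -0.004]
contact_force: [-9.7, -3.1, 4.6]
width: 0.0881
```

```bash
python3 - <<'E'
from h import *
force(6); fence(6); look("hold.png",b=(150,310,180,350),f=3.7,offs=())
a=np.mean([arm.camera("scene") for _ in range(4)],0)
c=a[255:295,240:290].astype(np.uint8); cv2.imwrite("pics/ptr2.png",cv2.resize(c[:,:,::-1].copy(),None,fx=12,fy=12,interpolation=cv2.INTER_CUBIC))
for t in("lightbox","plug_mid"):
    for d in arm.spot_point(t,"scene")[:4]: p=w("scene",d['xyz']); print(t,p.round(4),d['score'])
# expected pointer-mark positions unknown; print proj of jig marks? 
E
```

```text
t 24.8 push N mean 10.28 each [10.  10.2 10.6 10.2 10.1 10.6] F [-9.99 -3.44  4.12] pos [ 0.5749 -0.0936 -0.0236] along 0.5633
fence end y -0.121 shift mm 7.0 res 36.2 e0 485.4
fence end y 0.12 shift mm 7.75 res 15.9 e0 415.0
25.1 [ 0.5749 -0.0936 -0.0236] 0.0884 [-10.28  -3.44   3.8 ]
lightbox [ 0.641  -0.0885 -0.0011] 0.84
lightbox [0.7172 0.2007 0.0035] 0.68
plug_mid [0.5287 0.051  0.0288] 0.71
plug_mid [0.4686 0.328  0.0194] 0.49
plug_mid [ 0.6376 -0.065   0.0686] 0.18
```

View pics/hold.png

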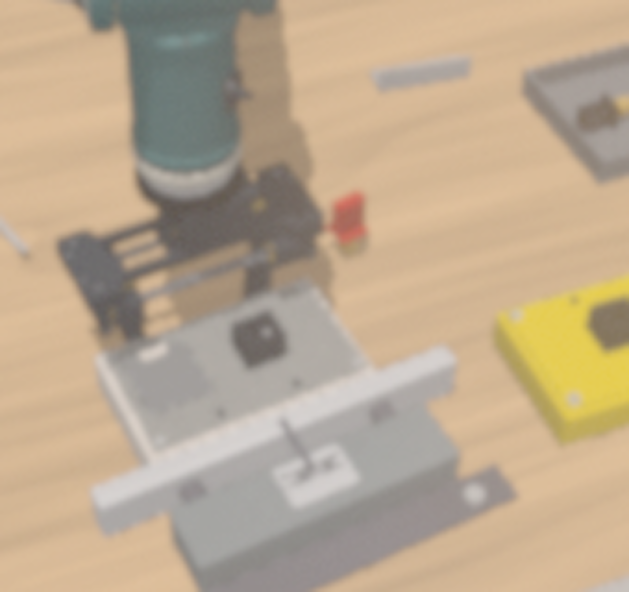

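View pics/ptr2.png

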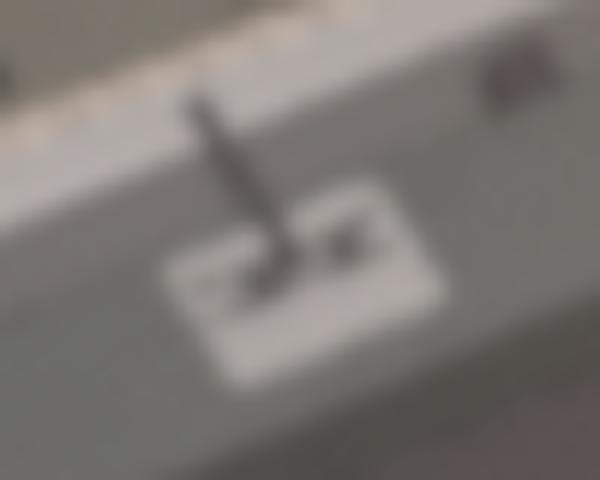

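The box edge lies against the bar and the fence is about 7.4 mm back, with a steady 10.3 N push. I'll overlay the predicted flush outline to check squareness while the 2 s hold elapses.

```bash
python3 - <<'E'
from h import *
force(20); fence(16)
n="scene";a=arm.camera(n);b=(150,310,180,350);f=4
big=cv2.resize(a[b[0]:b[1],b[2]:b[3],::-1].copy(),None,fx=f,fy=f,interpolation=cv2.INTER_CUBIC)[:600]
big=np.clip((big/255.)**.5*255,0,255).astype(np.uint8)
d=.0075; yb=(np.array([.641,-.0885])-JO)@[-np.sin(JA),np.cos(JA)];print('box y in jig',yb)
for P,z,c in(([[d,yb+.09],[d,yb-.09],[d-.11,yb-.09],[d-.11,yb+.09]],.04,(0,0,255)),([[d,.14],[d,-.14],[d+.018,-.14],[d+.018,.14]],.038,(0,255,0))):
    cv2.polylines(big,[np.int32((proj(n,jig(P,z))-[b[2],b[0]])*f)],True,c,1)
cv2.imwrite("pics/overlay.png",big); s=arm.get_state();print(s['clock'],np.abs(s['qd']).max())
E
```

```text
t 26.45 push N mean 10.84 each [ 9.1 11.2 10.9 11.  11.1 10.9 10.3 11.2 11.  11.1 11.  11.4 11.2 10.8
 11.  10.6 10.5 10.8 10.  11.9] F [-10.53  -3.78   4.21] pos [ 0.5749 -0.0936 -0.0236] along 0.5633
fence end y -0.121 shift mm 7.0 res 35.5 e0 483.7
fence end y 0.12 shift mm 7.75 res 15.4 e0 413.0
box y in jig -0.00962248791373042
27.3 0.002247113393581928
```

View pics/overlay.png

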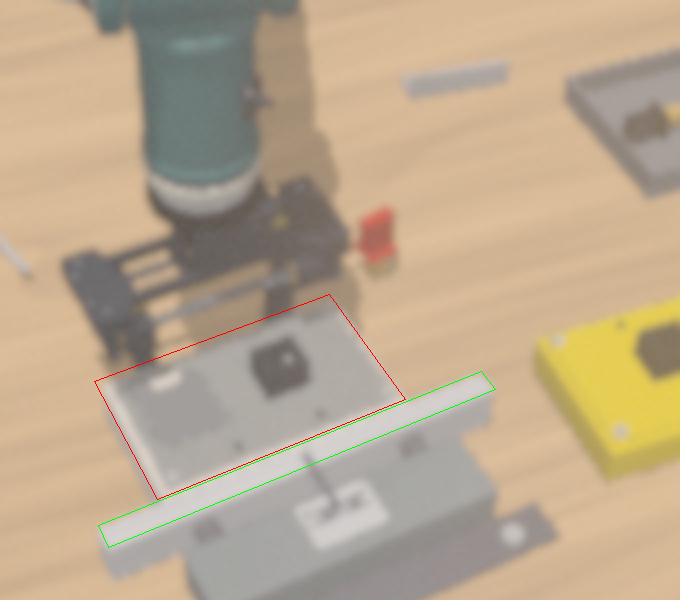

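The flush, square outline (red) and the bar at 7.5 mm (green) match the picture. The box stays about 10 mm from the fence's middle. A little more hold, then I hand in.

```bash
python3 - <<'E'
from h import *
force(12); fence(4)
print(arm.finish_job())
E
```

```text
t 27.9 push N mean 10.93 each [10.1 11.1 10.2 10.9 11.8 12.1 10.5 11.1 10.7 10.1 11.2 11.4] F [-10.61  -3.79   4.22] pos [ 0.5749 -0.0936 -0.0236] along 0.5633
fence end y -0.121 shift mm 7.0 res 37.2 e0 485.7
fence end y 0.12 shift mm 7.75 res 16.3 e0 413.0
the job is handed in; nothing more can be done
None
```

I pulled the black isolating plug and laid it in the tray. Then I slid the light box flat against the sprung fence and handed the job in at about 28 s, with the arm still pressing. No verdict came back.

**Last checks:**
- **Pressing force:** the wrist sensor read about 10.9 N steady. The fence measured 7.0 mm back at one end and 7.75 mm at the other, so about 9 N on the fence. The 0.75 mm difference is about the limit of that measurement.
- **Squareness:** the box's predicted flush outline matched the picture. The network placed it about 10 mm from the fence's middle.
- **Plug:** it lies in the tray, about 10 to 16 mm from the tray's centre, and is let go.

**What disagreed or stayed unclear:**
- **Missed first grasp:** the first grasp closed above the plug, because the real fingertips sit about 40 mm above the reported tool point. I confirmed this in the pictures and with a gentle probe, and allowed for it from then on.
- **Pointer marks:** the pointer's middle mark was too blurred to read, so the fence figures come from comparing pictures of the bar.
- **Side loads:** the sensor also showed about 4 N upward and 4 N sideways on the tool, which I took to be friction against the box wall.
- **Bystanders:** I did not measure them at the end. The ones that showed in the later pictures looked unmoved.

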